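Unload the blue specimen jars from the carousel and close the transport tray

ROBOT

A 6-joint arm with a two-finger parallel gripper is mounted at the origin on the work surface. World frame = base frame: x ahead of the robot, y to its left, z up, the work surface at z = 0. Lengths are in m, angles in rad, forces in N, time in s.
With the tool pointing down it reaches from about 0.25 to 0.775 m from the base axis. Payload 4 kg.
Tool frame: the origin (TCP) lies midway between the tips of the shut fingers; the grasp point (between the pads) lies 19 mm behind it (robot.tcp_to_grasp is the distance from the TCP to the grasp point, in m); x points along the fingers, y is the direction in which the jaws open and shut, and the axes are right-handed (so a half turn about x gives the same grasp; the last joint's range is limited). The gripper opens to 94 mm and grips with 3 to 60 N. Pads are 16 mm wide; open, the fingers measure 119 mm over their backs; the gripper's body (75 mm by 177 mm) begins 78 mm behind the grasp point.
Start: joints at [1.239, 0.087, 1.371, -0, 1.684, -0.103], TCP at [0.125, 0.536, 0.206] pointing down, gripper open.
Joint ranges: [-3.1, 3.1], [-0.76, 2.03], [0.27, 2.55], [-1.08, 4.22], [0.17, 2.65], [-2.57, 2.57]. Speed limits (rad/s): [2.79, 2.79, 3.14, 3.14, 3.14, 3.14].

INTERFACE

Orientations are given as [roll, pitch, yaw] about the fixed x, y, z axes, in that order (R = Rz(yaw) Ry(pitch) Rx(roll)).
In Python, from bench import robot gives the robot as it stands.
- The arm moves only by the tool send_rows, never from a script. Its argument "increments" is a list of rows, each a list of 5 numbers: the opening, from -1 (shut) to 1 (fully open), so that 0 is half open, then the shift along the tool's x, y, z in m, then the turn about the tool's x in rad. In form: [[hand, tx, ty, tz, roll], ...]. A call has 1 to 5 rows; each row is the pose to reach, as a shift and turn from the pose commanded when the call began, along the tool's axes at that moment; what a row does not reach only later rows make up. A row lasts 1/12 s, in which the tool goes at most 41.7 mm and 7.16 degrees, less where a joint would pass 70% of its speed; a pose out of reach is approached as far as the arm can. A call with a gripper value outside its range is refused whole. The fingers move at their own pace and stop on an object; the grip force is fixed at half the most. Time passes only in rows, so rows that repeat a pose let the fingers close. It gives the time, the measured TCP pose, the force and the opening at its end, in the units of the state.
- robot.get_obs(): the state, without advancing time (a new reading comes with each control period).
- robot.snapshot(name): name is "scene" or "top" or "wrist"; returns a dict with "image" (400x640x3 uint8, red, green, blue), "intrinsics" (3x3 intrinsics, pixels), "k1" (the pictures are not rectified: a ray, as slopes to the right and down, at radius r is drawn at 1 + k1 r^2 times it, then the intrinsics apply), "world_from_camera" (4x4, takes a point from camera to world coordinates). Camera axes: x right, y down, z forward; pixel columns grow to the right and rows downward; lengths in m; the calibration is good to about 2 mm. A picture is of the moment at which its call begins. There is no depth.
- robot.close_job(): hands the job in, once; it reports no verdict.
The state is a dict: "time": time; "joint_positions": joint angles; "qvel": joint speeds; "joint_torque": joint torques, N m; "tool_pos": TCP position; "ee_rot": TCP orientation; "wrist_force": force on the tool from outside, world axes, zero at the start; "wrist_torque": the same for the moment, N m; "width": finger opening in m.
Only numpy, scipy, OpenCV 4.12 (cv2) and the standard library are available. Lean on these libraries where they do the work, as an engineer would, in place of code of your own. Each camera call takes 0.05 s, during which the arm holds its last target.

TASK

Slide the transport tray's cover open and stand every blue-lidded jar upright in the tray: those in the specimen carousel, each picked through the slot in its hood after turning the carousel so that its bay faces the front, and the one standing on the bench. Then slide the tray's cover fully shut, and leave the carousel with its green blank block squarely in the slot's front opening. The orange-lidded jars stay where they belong, upright in the carousel or on the bench, and everything else on the bench is left alone.

Things in the scene. Friction and masses are not known exactly. Their poses are not given: they have to be found in the camera images.
- carousel: fixed carousel housing, 360 x 360 mm base, origin under its middle, green mark on its front (own -x, towards the robot). Corner posts at x, y = +-170 mm. A clear hood 108 to 112 mm above the bench covers the disc but for a slot open upward: y -75 to +75 mm, from the front edge back to x = +75 mm, past the axle. Only the bay at the slot's front can be picked from above
- axle (a point): fixed point on the carousel's vertical turning axis, 108 mm above the bench (height to grip the knob); axes as the housing
- window (a point): fixed point of the housing in the front of the slot, on its centre line, 115 mm in front of the axle, 67.5 mm above the bench: the place where a bay faces the arm
- knob (a point): middle of the black bar knob on the axle, rigid with the disc, 108 mm above the bench. The bar is 70 mm long along its own x, 16 mm thick along its own y, 78 to 128 mm above the bench, over a hub 60 mm across with its top at 78 mm. Grip it across its thickness from above and turn it about the axle to turn the carousel
- rotor (a joint): angle by which the disc has been turned since the start, rad, counter-clockwise from above positive; two turns each way, stays where left (friction 0.1 N m, no detents). White disc 332 mm across, top 40 mm above the bench, six bays every 60 degrees, jar centres 115 mm from the axle, fins 12 mm high between bays, 8 mm lip. Five bays hold a jar or are empty, one the blank
- blank (a point): centre of the green blank block (64 x 70 x 62 mm, top 102 mm above the bench) fixed in the sixth bay, 115 mm from the axle; it fills the window when it faces the front
- tray_floor (a point): middle of the inner floor of the fixed blue transport tray, 5 mm above the bench. Inside 160 mm (own x) x 200 mm (own y); walls 5 mm thick, rim 75 mm above the bench, own x points away from the robot. Aluminium rails run back from its two sides to x = +268 mm.
- handle (a point): middle of the black bar handle standing on the tray's cover: 80 mm long (tray's y), 14 mm thick (tray's x), from 83 to 113 mm above the bench, point at 98 mm. The handle lies 45 mm in front of the middle of the cover plate (172 x 222 x 5 mm, 78 to 83 mm above the bench)
- cover (a joint): slide of the flat aluminium tray cover along the tray's own +x (away from the robot), m: 0 fully shut over the tray, 0.165 fully open at the stop (compartment quite clear). Sliding friction about 2 N, stays where left
- blue1_mid (a point): hexagonal white plastic specimen jar with blue lid and blue band, 50 mm across flats (58 mm across corners), 55 mm tall, lid the top 14 mm and 49 mm across, about 0.12 kg. Point at its centre, half-way up; z along its height; its flats face its own +-y and every 60 degrees from there. Stands in one of the carousel bays at the start, or is absent.
- blue2_mid (a point): hexagonal white plastic specimen jar with blue lid and blue band, 50 mm across flats (58 mm across corners), 55 mm tall, lid the top 14 mm and 49 mm across, about 0.12 kg. Point at its centre, half-way up; z along its height; its flats face its own +-y and every 60 degrees from there. Stands in one of the carousel bays at the start, or is absent.
- blue3_mid (a point): hexagonal white plastic specimen jar with blue lid and blue band, 50 mm across flats (58 mm across corners), 55 mm tall, lid the top 14 mm and 49 mm across, about 0.12 kg. Point at its centre, half-way up; z along its height; its flats face its own +-y and every 60 degrees from there. Stands in one of the carousel bays at the start, or is absent.
- blue4_mid (a point): hexagonal white plastic specimen jar with blue lid and blue band, 50 mm across flats (58 mm across corners), 55 mm tall, lid the top 14 mm and 49 mm across, about 0.12 kg. Point at its centre, half-way up; z along its height; its flats face its own +-y and every 60 degrees from there. Stands on the bench to the right of the tray at the start.
- amber1_mid (a point): hexagonal white plastic specimen jar with an orange lid and orange band, 50 mm across flats (58 mm across corners), 55 mm tall, lid the top 14 mm and 49 mm across, about 0.12 kg. Point at its centre, half-way up; z along its height; its flats face its own +-y and every 60 degrees from there. Stands in one of the carousel bays and stays in the carousel.
- amber2_mid (a point): hexagonal white plastic specimen jar with an orange lid and orange band, 50 mm across flats (58 mm across corners), 55 mm tall, lid the top 14 mm and 49 mm across, about 0.12 kg. Point at its centre, half-way up; z along its height; its flats face its own +-y and every 60 degrees from there. Stands in one of the carousel bays and stays in the carousel.
- amber3_mid (a point): hexagonal white plastic specimen jar with an orange lid and orange band, 50 mm across flats (58 mm across corners), 55 mm tall, lid the top 14 mm and 49 mm across, about 0.12 kg. Point at its centre, half-way up; z along its height; its flats face its own +-y and every 60 degrees from there. Stands on the bench; leave alone.
- beaker: loose glass beaker, 70 mm across, 90 mm tall, origin under its centre; leave alone
- wash_bottle: loose white bottle, 64 mm across, 170 mm tall, origin under its centre; leave alone
- marker: loose marker pen 115 mm long, 14 mm thick, lying on the bench left of the carousel, origin at its underside; leave alone

How it is judged:
By the outcome, as a careful person would: the job done as asked, in the order asked, and still so for the second after the job is handed in, with the robot touching nothing.
Of blue1, blue2, blue3 only 2 to 3 are there at a start; the rules pass over those that are not, and their reading is None.
At some moment in a run one of blue4 may be knocked a few centimetres aside while the robot is not near it.
It also fails if it takes over 210 s, if anything falls off the work surface, if the arm or the gripper's body presses on something with over 40 N, if the wrist force passes 120 N, or if a joint passes its speed limit or range.

## Working session

There is one attempt and no reset: what is moved stays moved. The work goes in short steps, Python scripts to look and compute and a tool call to move; the robot and the scene stay as the last step left them, time stands still between calls to the robot, and variables do not carry over. Pictures are saved under pics/ and viewed, and the job is handed in when it is done.

Besides the shell and the picture viewer there is one more tool, called after "Request:" as name(argument=value, ...), one argument or row to a line, values as JSON. send_rows: Moves the arm, as the interface text tells. Its arguments: {"type":"object","properties":{"increments":{"type":"array"}},"required":["increments"]}

```bash
ls; mkdir -p pics; python3 - <<'E'
from bench import robot
import cv2, numpy as np
o=robot.get_obs()
for k,v in o.items(): print(k,v)
for n in ["scene","top","wrist"]:
    s=robot.snapshot(n); cv2.imwrite(f"pics/{n}0.png",s["image"][:,:,::-1])
    print(n,s["intrinsics"],s["k1"],np.round(s["world_from_camera"],3))
E
```

```text
pics
time 0.0
joint_positions [ 1.23891607e+00  8.79326739e-02  1.37226252e+00  1.10415605e-05
  1.68357390e+00 -1.03082007e-01]
qvel [ 0.00061145  0.00046635 -0.0001963   0.00098923  0.00156475  0.00200265]
joint_torque [-2.85462772e-05 -3.40187395e+01 -3.02429008e+01  7.18147564e-02
  3.31454678e-02 -1.85597191e-04]
tool_pos [0.12455565 0.53514822 0.20431218]
ee_rot [-1.67892053  1.56861986 -1.90771755]
wrist_force [ 0.30520632 -0.9036561  -0.53272459]
wrist_torque [-0.01482646 -0.00489119 -0.02012427]
width 0.09421859150026332
scene [[465.02374335   0.         315.89601141]
 [  0.         465.02374335 195.04524574]
 [  0.           0.           1.        ]] -0.11424455206583943 [[ 0.783  0.502 -0.367  1.173]
 [ 0.622 -0.619  0.48  -0.857]
 [ 0.014 -0.604 -0.797  1.563]
 [ 0.     0.     0.     1.   ]]
top [[398.15312492   0.         317.25086635]
 [  0.         398.15312492 204.1441868 ]
 [  0.           0.           1.        ]] -0.040740321938203844 [[ 0.013 -0.985  0.173  0.287]
 [-1.    -0.014 -0.004  0.035]
 [ 0.007 -0.173 -0.985  1.308]
 [ 0.     0.     0.     1.   ]]
wrist [[324.84068285   0.         319.85494708]
 [  0.         324.84068285 196.83132988]
 [  0.           0.           1.        ]] -0.044769336438065424 [[ 0.228  0.934  0.276  0.043]
 [ 0.974 -0.218 -0.067  0.554]
 [-0.002  0.284 -0.959  0.385]
 [ 0.     0.     0.     1.   ]]
```

View pics/scene0.png

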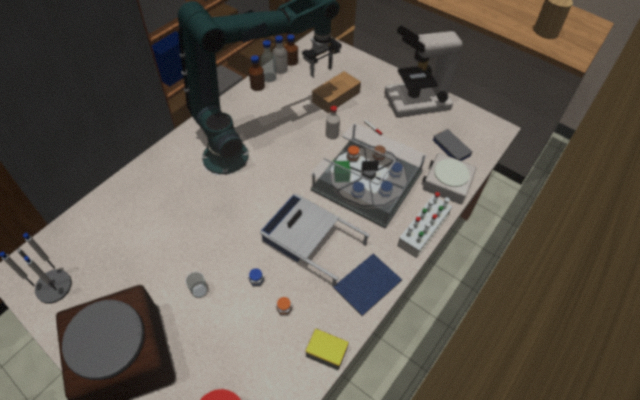

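View pics/top0.png

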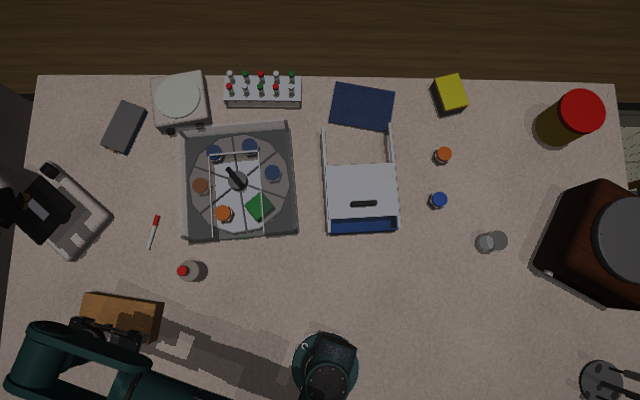

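View pics/wrist0.png

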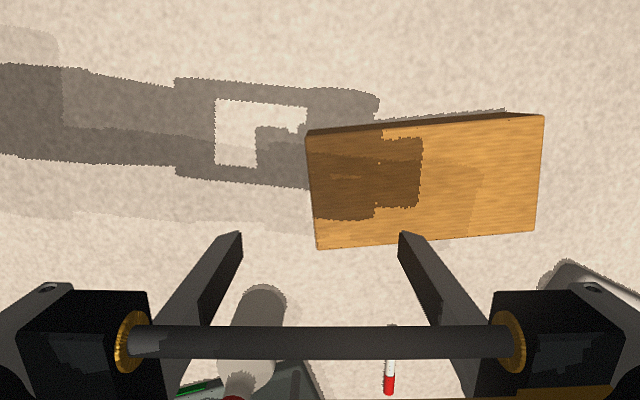

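```bash
cat > h.py <<'E'
from bench import robot
import cv2, numpy as np
from scipy.spatial.transform import Rotation as Ro
def snap(n,save=None):
    s=robot.snapshot(n)
    s["bgr"]=s["image"][:,:,::-1].copy()
    if save: cv2.imwrite(f"pics/{save}.png",s["bgr"])
    return s
def ray(s,uv):
    K=np.array(s["intrinsics"]);d=np.array([s["k1"],0,0,0.])
    p=cv2.undistortPoints(np.array(uv,float).reshape(-1,1,2),K,d)[:,0]
    T=np.array(s["world_from_camera"])
    return T[:3,3],np.c_[p,np.ones(len(p))]@T[:3,:3].T
def plane(s,uv,z):
    c,d=ray(s,uv); t=(z-c[2])/d[:,2]; return c+d*t[:,None]
def proj(s,P):
    T=np.linalg.inv(np.array(s["world_from_camera"]))
    return cv2.projectPoints(np.array(P,float).reshape(-1,3),cv2.Rodrigues(T[:3,:3])[0],T[:3,3],np.array(s["intrinsics"]),np.array([s["k1"],0,0,0.]))[0][:,0]
def toolR(o=None):
    o=o or robot.get_obs(); return Ro.from_euler('xyz',o["ee_rot"]).as_matrix()
def blobs(s,lo,hi,amin=15):
    hsv=cv2.cvtColor(s["bgr"],cv2.COLOR_BGR2HSV)
    m=cv2.inRange(hsv,np.array(lo),np.array(hi)); m=cv2.morphologyEx(m,cv2.MORPH_OPEN,np.ones((2,2)))
    n,l,st,c=cv2.connectedComponentsWithStats(m)
    return [(c[i],st[i]) for i in range(1,n) if st[i,4]>=amin]
def dist(target_xyz,yaw=None):
    "tool-axis shift to bring TCP to target; yaw = world heading of tool y wanted (mod pi)"
    o=robot.get_obs();R=toolR(o)
    d=R.T@(np.array(target_xyz)-o["tool_pos"]); y=np.arctan2(R[1,1],R[0,1])
    out=[*np.round(d,4)]
    if yaw is not None:
        e=(yaw-y+np.pi/2)%np.pi-np.pi/2
        out.append(round(-e,3)) # tool x points down: +roll = cw from above
    return out
E
python3 - <<'E'
from h import *
s=snap("top"); im=cv2.resize(s["bgr"][60:260,160:480],None,fx=2.5,fy=2.5,interpolation=cv2.INTER_CUBIC); cv2.imwrite("pics/topc.png",im)
print("blue",[(c.round(1),st[4],plane(s,c,.0)[0].round(3)) for c,st in blobs(s,(105,120,60),(125,255,255))])
print("or",[(c.round(1),st[4]) for c,st in blobs(s,(5,140,80),(18,255,255))])
print("gr",[(c.round(1),st[4]) for c,st in blobs(s,(45,100,60),(80,255,255))])
R=toolR();print(R.round(3))
E
```

```text
blue [(array([360.2, 101.9]), np.int32(1141), array([ 0.883, -0.117,  0.   ])), (array([379.9, 116.3]), np.int32(15), array([ 0.831, -0.185,  0.   ])), (array([368.4, 120.2]), np.int32(18), array([ 0.815, -0.145,  0.   ])), (array([440.5, 199.8]), np.int32(161), array([ 0.537, -0.385,  0.   ])), (array([362.1, 227.1]), np.int32(619), array([ 0.442, -0.12 ,  0.   ]))]
or [(array([445.2, 154.2]), np.int32(160)), (array([198.2, 180.9]), np.int32(17)), (array([205.7, 183.3]), np.int32(15)), (array([223.1, 213.5]), np.int32(186)), (array([112.1, 308.9]), np.int32(1391))]
gr [(array([245.4,  73.3]), np.int32(23)), (array([292.,  74.]), np.int32(21)), (array([260.3,  86.1]), np.int32(21)), (array([255.4, 207.4]), np.int32(254))]
[[-0.     0.227  0.974]
 [-0.001  0.974 -0.227]
 [-1.    -0.001 -0.   ]]
```

View pics/topc.png

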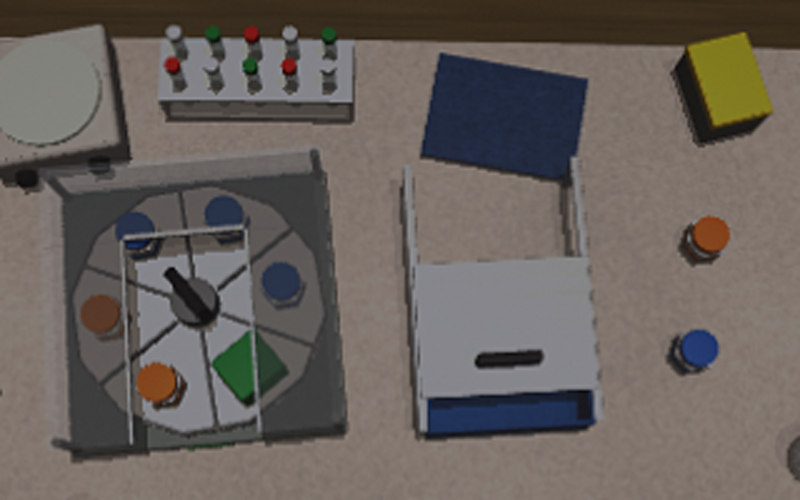

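```bash
python3 - <<'E'
from h import *
s=snap("top")
f=lambda L:[(x/2.5+160-.3,y/2.5+60-.3) for x,y in L]
def P(n,L,z):
    print(n,plane(s,f(L),z)[:,:2].round(4).tolist())
P("slot bl,br,fl,fr",[(124,238),(246,231),(131,443),(261,432)],.112)
P("knob ends",[(171,272),(206,318)],.128)
P("blank top",[(215,368),(241,402),(287,370),(250,332)],.102)
P("carjars b",[(135,228),(223,214),(281,281)],.095)
P("carjars o",[(100,314),(157,383)],.095)
P("bench blue, or",[(699,347),(711,234)],.055)
P("handle",[(478,360),(543,357)],.113)
P("cover fl fr bl br",[(417,396),(598,390),(415,265),(590,259)],.083)
P("rail ends",[(408,168),(574,160)],.08)
P("tray front rim L R",[(422,434),(600,425)],.075)
E
```

```text
slot bl,br,fl,fr [[0.6482, 0.3689], [0.6592, 0.2166], [0.3922, 0.3449], [0.4078, 0.1886]]
knob ends [[0.6008, 0.304], [0.5438, 0.2584]]
blank top [[0.4868, 0.2493], [0.4452, 0.2157], [0.4856, 0.1607], [0.5326, 0.208]]
carjars b [[0.6666, 0.3604], [0.6866, 0.2493], [0.5999, 0.1726]]
carjars o [[0.5543, 0.3977], [0.4682, 0.3214]]
bench blue, or [[0.5309, -0.3637], [0.6827, -0.3861]]
handle [[0.4995, -0.073], [0.5043, -0.1526]]
cover fl fr bl br [[0.4583, 0.0002], [0.469, -0.2256], [0.6264, 0.0043], [0.6379, -0.2192]]
rail ends [[0.7574, 0.0145], [0.7721, -0.202]]
tray front rim L R [[0.4119, -0.0067], [0.426, -0.2288]]
```

```bash
python3 - <<'E'
import numpy as np
from scipy.optimize import least_squares
J=np.array([[.6666,.3604],[.6866,.2493],[.5999,.1726],[.4682,.3214],[.5543,.3977]]);n=[0,-1,-2,2,1]
f=lambda p:(np.c_[p[0]+.115*np.cos(p[2]+np.array(n)*np.pi/3),p[1]+.115*np.sin(p[2]+np.array(n)*np.pi/3)]-J).ravel()
r=least_squares(f,[.578,.285,.8]);print(r.x,r.fun.round(3), [(r.x[2]+k*np.pi/3)for k in n])
E
```

```text
[0.57784987 0.28508979 0.72140994] [-0.002  0.001  0.    -0.001  0.001 -0.     0.001  0.     0.001  0.   ] [np.float64(0.7214099414848504), np.float64(-0.32578760971174725), np.float64(-1.3729851609083448), np.float64(2.8158050438780458), np.float64(1.768607492681448)]
```

```bash
cat >> h.py <<'E'
def plan(target,yaw,n=None):
    "per call: the last-row shift & turn (tool axes at that call's start), even parts"
    o=robot.get_obs();R=toolR(o);p=np.array(o["tool_pos"]);y=np.arctan2(R[1,1],R[0,1])
    e=0 if yaw is None else yaw-y
    D=np.array(target)-p
    if n is None: n=int(max(np.ceil(np.linalg.norm(D)/.195),np.ceil(abs(e)/.6),1))
    print("from",p.round(4),"heading",round(y,3),"n",n)
    for k in range(n):
        Rk=Ro.from_rotvec([0,0,e*k/n]).as_matrix()@R
        print("call",k,"last row",(Rk.T@D/n).round(4),"turn",round(-e/n,4)," per row",(Rk.T@D/n/5).round(4),round(-e/n/5,4))
def st():
    o=robot.get_obs();R=toolR(o);print("t",round(o["time"],2),"p",np.round(o["tool_pos"],4),"head",round(np.arctan2(R[1,1],R[0,1]),3),"tilt",R[2,0].round(4),"w",round(o["width"],4),"F",np.round(o["wrist_force"],1),"j6",round(o["joint_positions"][5],2))
E
python3 -c "
from h import *
plan((.44,-.113,.24),.06)"
```

```text
from [0.1246 0.5354 0.2049] heading 1.342 n 4
call 0 last row [-0.0086 -0.14    0.1135] turn 0.3205  per row [-0.0017 -0.028   0.0227] 0.0641
call 1 last row [-0.0087 -0.0971  0.1519] turn 0.3205  per row [-0.0017 -0.0194  0.0304] 0.0641
call 2 last row [-0.0087 -0.0443  0.1747] turn 0.3205  per row [-0.0017 -0.0089  0.0349] 0.0641
call 3 last row [-0.0088  0.013   0.1798] turn 0.3205  per row [-0.0018  0.0026  0.036 ] 0.0641
```

Request:
send_rows(
  increments=[
    [1,-0.004,-0.028,0.0227,0.064],
    [1,-0.008,-0.056,0.0454,0.128],
    [1,-0.012,-0.084,0.068,0.192],
    [1,-0.016,-0.112,0.091,0.256],
    [1,-0.02,-0.14,0.1135,0.32],
  ],
)

```text
time: 0.67
tool_pos: [0.2038, 0.372, 0.2255]
ee_rot: [-0.088, 1.571, -0.639]
wrist_force: [0.4, 0.1, 0.2]
width: 0.0941
```

Request:
send_rows(
  increments=[
    [1,-0.004,-0.0194,0.0304,0.064],
    [1,-0.008,-0.0388,0.0608,0.128],
    [1,-0.012,-0.058,0.091,0.192],
    [1,-0.016,-0.0776,0.1216,0.256],
    [1,-0.016,-0.097,0.152,0.32],
  ],
)

```text
time: 1.08
tool_pos: [0.2831, 0.2101, 0.2425]
ee_rot: [1.336, 1.568, 0.465]
wrist_force: [1.0, 0.4, 0.3]
width: 0.0939
```

Request:
send_rows(
  increments=[
    [1,0,-0.009,0.035,0.064],
    [1,0,-0.018,0.07,0.128],
    [1,0,-0.027,0.105,0.192],
    [1,0,-0.036,0.14,0.256],
    [1,0,-0.044,0.175,0.32],
  ],
)

```text
time: 1.5
tool_pos: [0.3623, 0.0477, 0.2417]
ee_rot: [1.374, 1.57, 0.181]
wrist_force: [1.1, 0.2, 0.4]
width: 0.094
```

Request:
send_rows(
  increments=[
    [1,0,0.0026,0.036,0.064],
    [1,0,0.005,0.072,0.128],
    [1,0,0.008,0.108,0.192],
    [1,0,0.0104,0.144,0.256],
    [1,0,0.013,0.18,0.32],
  ],
)

```text
time: 1.92
tool_pos: [0.4415, -0.1145, 0.2414]
ee_rot: [2.066, 1.57, 0.554]
wrist_force: [1.2, -0.1, 0.6]
width: 0.0941
```

```bash
python3 -c "
from h import *
st()
s=snap('wrist','w1');snap('top','t1');st()"
```

```text
t 1.92 p [ 0.4415 -0.1145  0.2414] head 0.058 tilt -1.0 w 0.0941 F [ 1.2 -0.1  0.6] j6 -0.44
t 2.02 p [ 0.4421 -0.1166  0.24  ] head 0.055 tilt -1.0 w 0.0944 F [0.9 0.6 0.3] j6 -0.44
```

View pics/w1.png

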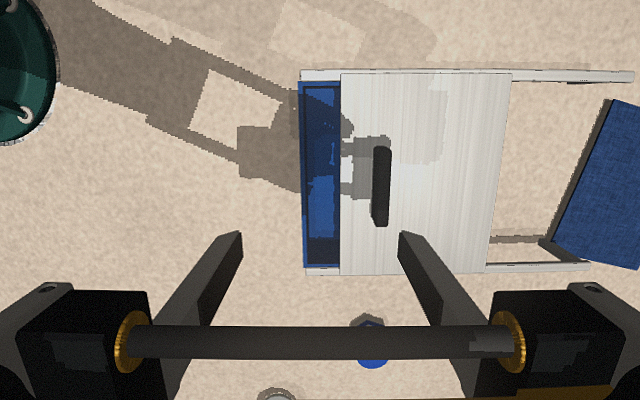

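```bash
python3 - <<'E'
from h import *
s=snap("wrist")
def P(n,L,z): print(n,plane(s,L,z)[:,:2].round(4).tolist())
im=s["bgr"]; m=(im.max(2)<45).astype(np.uint8); m[:120]=0;m[235:]=0;m[:,:350]=0;m[:,420:]=0
n,l,stt,c=cv2.connectedComponentsWithStats(m)
i=1+stt[1:,4].argmax();print(stt[i],c[i]);pts=np.argwhere(l==i)[:,::-1].astype(np.float32)
b=cv2.boxPoints(cv2.minAreaRect(pts));print(b.round(1));P("handle box",b,.113)
P("tray front L,R",[(300,83),(305,273)],.075)
P("cover fl fr bl br",[(340,74),(340,273),(512,74),(487,273)],.083)
P("rail ends",[(634,73),(588,264)],.08)
E
python3 - <<'E'
import cv2
im=cv2.imread('pics/w1.png');cv2.imwrite('pics/w1c.png',cv2.resize(im[50:290,280:640],None,fx=2.2,fy=2.2))
E
```

```text
[372 144  20  81 740] [380.43378378 180.68378378]
[[371.3 223.8]
 [374.1 143.7]
 [391.5 144.3]
 [388.7 224.4]]
handle box [[0.4956, -0.1503], [0.4902, -0.0696], [0.5067, -0.0693], [0.5133, -0.15]]
tray front L,R [[0.416, -0.0173], [0.4299, -0.2317]]
cover fl fr bl br [[0.4553, -0.0072], [0.4709, -0.2249], [0.6261, 0.004], [0.6447, -0.2165]]
rail ends [[0.7582, 0.0161], [0.7702, -0.2012]]
```

View pics/w1c.png

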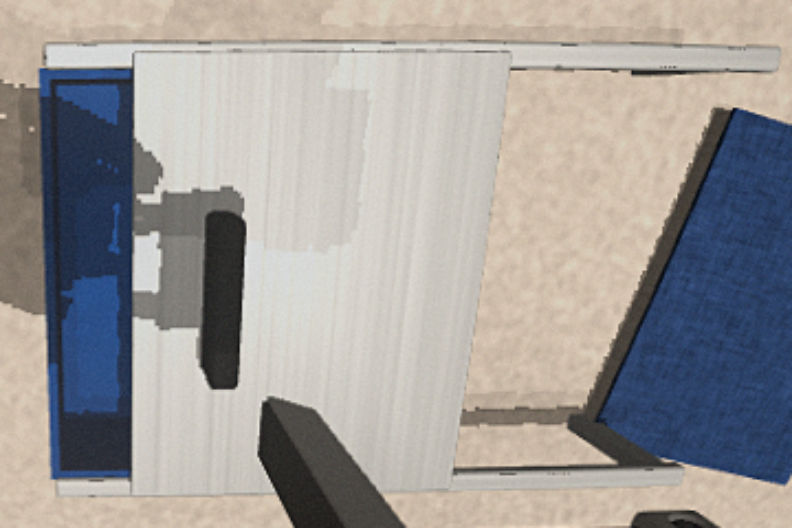

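```bash
python3 -c "
from h import *
st();plan((.5035,-.112,.09),.065)"
```

```text
t 2.07 p [ 0.4413 -0.1144  0.2404] head 0.059 tilt -1.0 w 0.0941 F [-0.2 -0.5  0.5] j6 -0.44
from [ 0.4413 -0.1144  0.2404] heading 0.059 n 1
call 0 last row [0.1503 0.0625 0.0014] turn -0.0064  per row [0.0301 0.0125 0.0003] -0.0013
```

Request:
send_rows(
  increments=[
    [1,0,0.03,0,-0.006],
    [1,0,0.0625,0.001,-0.006],
    [1,0.04,0.0625,0.001,-0.006],
    [1,0.08,0.0625,0.001,-0.006],
    [1,0.12,0.0625,0.001,-0.006],
  ],
)

```text
time: 2.48
tool_pos: [0.5044, -0.1084, 0.1211]
ee_rot: [1.385, 1.568, -0.115]
wrist_force: [-0.1, 0.4, -0.9]
width: 0.0938
```

Request:
send_rows(
  increments=[
    [0,0.02,0,0,0],
    [0,0.03,0,0,0],
    [-0.3,0.03,0,0,0],
    [-0.6,0.03,0,0,0],
    [-0.8,0.03,0,0,0],
  ],
)

```text
time: 2.9
tool_pos: [0.5052, -0.1099, 0.0942]
ee_rot: [1.224, 1.566, -0.278]
wrist_force: [0.1, 0.2, 0.1]
width: 0.0639
```

Request:
send_rows(
  increments=[
    [-1,0,0,0,0],
    [-1,0,0,0,0],
    [-1,0,0,0,0],
    [-1,0,0,0,0],
  ],
)

```text
time: 3.23
tool_pos: [0.5041, -0.11, 0.0923]
ee_rot: [1.258, 1.569, -0.245]
wrist_force: [0.9, -0.5, -0.0]
width: 0.0375
```

```bash
python3 -c "
from h import *
st()"
```

```text
t 3.23 p [ 0.5041 -0.11    0.0923] head 0.068 tilt -1.0 w 0.0375 F [ 0.9 -0.5 -0. ] j6 -0.39
```

Request:
send_rows(
  increments=[
    [-1,0,0,0,0],
    [-1,0,0,0,0],
    [-1,0,0,0,0],
    [-1,0,0,0,0],
    [-1,0,0,0,0],
  ],
)

```text
time: 3.65
tool_pos: [0.5036, -0.1098, 0.0914]
ee_rot: [-2.577, 1.571, 2.204]
wrist_force: [-0.0, 0.6, 0.0]
width: 0.0137
```

```bash
python3 -c "
from h import *
st()"
```

```text
t 3.65 p [ 0.5036 -0.1098  0.0914] head 0.068 tilt -1.0 w 0.0137 F [-0.   0.6  0. ] j6 -0.39
```

Request:
send_rows(
  increments=[
    [-1,0,0.015,0,0],
    [-1,0,0.04,0,0],
    [-1,0,0.065,0,0],
    [-1,0,0.09,0,0],
    [-1,0,0.105,0,0],
  ],
)

```text
time: 4.07
tool_pos: [0.6097, -0.1024, 0.0914]
ee_rot: [-2.091, 1.57, 2.689]
wrist_force: [-2.8, 0.3, 2.8]
width: 0.0138
```

Request:
send_rows(
  increments=[
    [-1,0,0.003,0,0],
    [-1,0,0.006,0,0],
    [-1,0,0.009,0,0],
    [-1,0,0.009,0,0],
  ],
)

```text
time: 4.4
tool_pos: [0.6171, -0.1018, 0.0914]
ee_rot: [2.806, 1.57, 1.303]
wrist_force: [-1.0, 0.3, 0.3]
width: 0.0136
```

```bash
python3 -c "
from h import *
st()"
```

```text
t 4.4 p [ 0.6171 -0.1018  0.0914] head 0.068 tilt -1.0 w 0.0136 F [-1.   0.3  0.3] j6 -0.32
```

Request:
send_rows(
  increments=[
    [-1,0,0.003,0,0],
    [-1,0,0.005,0,0],
    [-1,0,0.007,0,0],
    [-1,0,0.007,0,0],
  ],
)

```text
time: 4.73
tool_pos: [0.6244, -0.1013, 0.0914]
ee_rot: [3.048, 1.57, 1.545]
wrist_force: [-1.4, 1.4, 0.5]
width: 0.0139
```

Request:
send_rows(
  increments=[
    [-1,0,0.003,0,0],
    [-1,0,0.005,0,0],
    [-1,0,0.006,0,0],
    [-1,0,0.006,0,0],
  ],
)

```text
time: 5.07
tool_pos: [0.6244, -0.1013, 0.0913]
ee_rot: [-1.663, 1.557, 3.117]
wrist_force: [-16.4, 0.5, 8.8]
width: 0.0138
```

```bash
python3 -c "
from h import *
st()"
```

```text
t 5.07 p [ 0.6244 -0.1013  0.0913] head 0.067 tilt -0.9999 w 0.0138 F [-16.4   0.5   8.8] j6 -0.32
```

Request:
send_rows(
  increments=[
    [-0.4,0,-0.006,0,0],
    [-0.4,0,-0.006,0,0],
    [-0.4,0,-0.006,0,0],
    [-0.4,-0.035,-0.006,0,0],
    [-0.4,-0.07,-0.006,0,0],
  ],
)

```text
time: 5.48
tool_pos: [0.6231, -0.1013, 0.1586]
ee_rot: [-1.896, 1.564, 2.884]
wrist_force: [0.5, -0.0, 0.2]
width: 0.0283
```

Request:
send_rows(
  increments=[
    [1,-0.035,-0.03,0,0],
    [1,-0.07,-0.06,0,0],
    [1,-0.08,-0.09,0,0],
    [1,-0.09,-0.13,0,0],
    [1,-0.1,-0.16,0,0],
  ],
)

```text
time: 5.9
tool_pos: [0.4637, -0.1128, 0.2634]
ee_rot: [1.057, 1.567, -0.446]
wrist_force: [0.6, -0.7, -0.9]
width: 0.058
```

```bash
python3 -c "
from h import *
st();snap('wrist','w2');st()
s=snap('top');cv2.imwrite('pics/t2c.png',cv2.resize(s['bgr'][60:260,160:480],None,fx=2.5,fy=2.5,interpolation=cv2.INTER_CUBIC))"
```

```text
t 5.9 p [ 0.4637 -0.1128  0.2634] head 0.068 tilt -1.0 w 0.058 F [ 0.6 -0.7 -0.9] j6 -0.43
t 5.95 p [ 0.4606 -0.1132  0.2665] head 0.067 tilt -1.0 w 0.0618 F [-2.4  1.   1.2] j6 -0.43
```

View pics/w2.png

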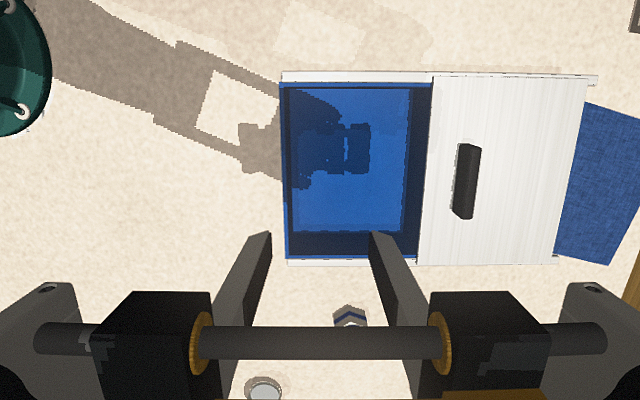

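View pics/t2c.png

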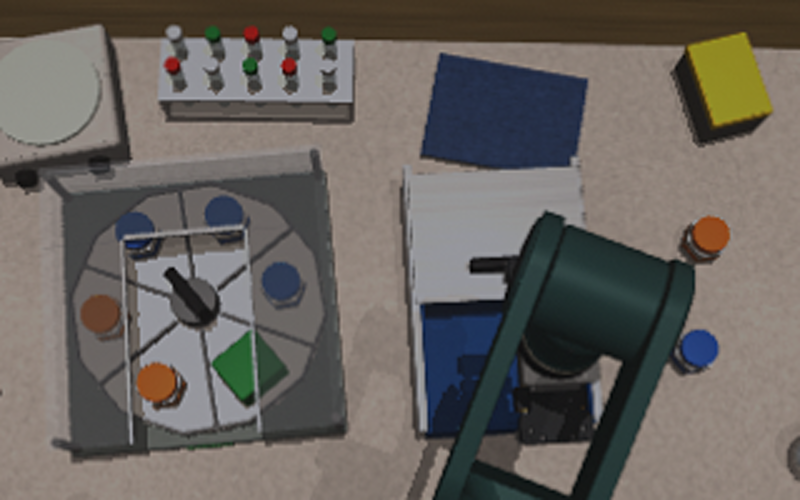

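```bash
python3 - <<'E'
from h import *
im=cv2.imread('pics/w2.png');cv2.imwrite('pics/w2c.png',cv2.resize(im[60:280,260:620],None,fx=2.2,fy=2.2))
s=snap("wrist")
def P(n,L,z): print(n,plane(s,L,z)[:,:2].round(4).tolist())
P("rim front outer L,R",[(280.5,84),(287,258)],.075)
P("cover bl br fl fr",[(588,77),(556,264),(432,77),(417,265)],.083)
P("handle ends",[(470,144),(462,218)],.113)
st()
E
```

```text
rim front outer L,R [[0.4156, -0.0159], [0.4302, -0.2238]]
cover bl br fl fr [[0.7501, 0.0168], [0.7754, -0.2092], [0.5765, 0.0019], [0.5937, -0.2197]]
handle ends [[0.6165, -0.0626], [0.6236, -0.1437]]
t 6.05 p [ 0.4649 -0.113   0.2639] head 0.067 tilt -1.0 w 0.0701 F [ 1.2 -0.3 -0.9] j6 -0.42
```

View pics/w2c.png

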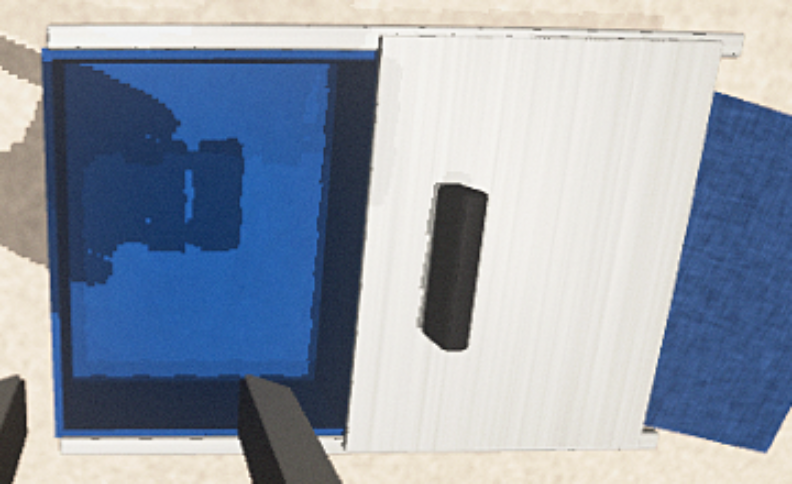

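```bash
python3 -c "
from h import *
plan((.53,-.34,.25),.067)"
```

```text
from [ 0.4649 -0.113   0.2639] heading 0.067 n 2
call 0 last row [0.0074 0.0249 0.1154] turn -0.0001  per row [0.0015 0.005  0.0231] -0.0
call 1 last row [0.0074 0.0248 0.1154] turn -0.0001  per row [0.0015 0.005  0.0231] -0.0
```

Request:
send_rows(
  increments=[
    [0.7,0,0.006,0.035,0],
    [0.7,0,0.014,0.07,0],
    [0.7,0,0.023,0.11,0],
    [0.7,0.004,0.032,0.15,0],
    [0.7,0.008,0.04,0.19,0],
  ],
)

```text
time: 6.47
tool_pos: [0.5195, -0.3014, 0.2519]
ee_rot: [2.167, 1.57, 0.665]
wrist_force: [0.5, 0.2, -0.3]
width: 0.0799
```

Request:
send_rows(
  increments=[
    [0.7,0.003,0.005,0.025,0],
    [0.7,0.006,0.01,0.041,0],
    [0.7,0.006,0.01,0.041,0],
  ],
)

```text
time: 6.72
tool_pos: [0.5314, -0.3429, 0.2426]
ee_rot: [-2.193, 1.566, 2.585]
wrist_force: [-1.1, 0.0, -0.0]
width: 0.0799
```

```bash
python3 - <<'E'
from h import *
st();s=snap('wrist','w3')
for c,b in blobs(s,(105,120,60),(130,255,255),200): print(c.round(1),b,plane(s,c,.055)[0].round(4))
E
```

```text
t 6.72 p [ 0.5314 -0.3429  0.2426] head 0.065 tilt -1.0 w 0.0799 F [-1.1  0.  -0. ] j6 -0.73
[308.9  27.4] [ 223    0  168   58 7866] [ 0.5091 -0.1867  0.055 ]
[601.5  51.2] [ 525    0  115  109 7578] [ 0.8267 -0.1843  0.055 ]
[318.8 194.1] [ 299  175   40   39 1230] [ 0.5307 -0.3652  0.055 ]
```

View pics/w3.png

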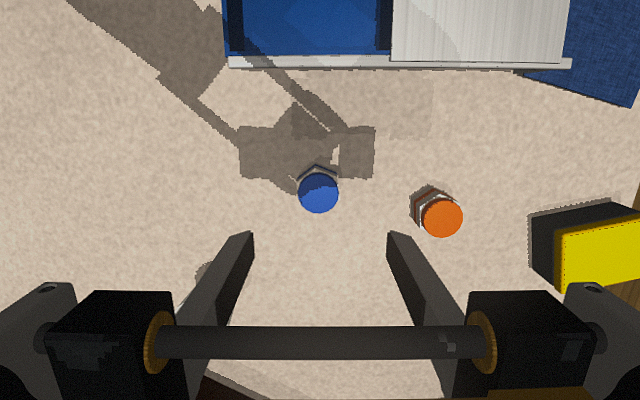

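```bash
python3 - <<'E'
import cv2
im=cv2.imread('pics/w3.png');cv2.imwrite('pics/w3c.png',cv2.resize(im[150:230,280:400],None,fx=6,fy=6,interpolation=cv2.INTER_CUBIC))
E
```

```text
(no output)
```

View pics/w3c.png

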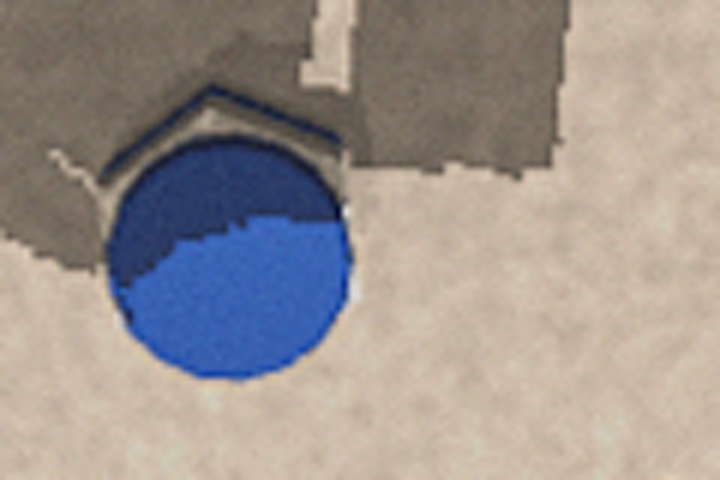

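```bash
python3 - <<'E'
from h import *
s=snap('wrist')
f=lambda L:[(280-.4+x/6,150-.4+y/6) for x,y in L]
for z in(.04,.03):
    p=plane(s,f([(100,180),(212,90),(344,140)]),z)[:,:2];d=np.diff(p,axis=0);print(p.round(4),np.linalg.norm(d,axis=1).round(4),np.arctan2(d[:,1],d[:,0]).round(3))
plan((.5307,-.3652,.02),.065)
E
```

```text
[[ 0.5022 -0.3511]
 [ 0.5237 -0.3311]
 [ 0.5508 -0.3396]] [0.0293 0.0284] [ 0.747 -0.301]
[[ 0.5016 -0.3535]
 [ 0.5236 -0.333 ]
 [ 0.5515 -0.3417]] [0.0301 0.0291] [ 0.747 -0.301]
from [ 0.531  -0.3396  0.2451] heading 0.068 n 2
call 0 last row [ 0.1125 -0.0008  0.0131] turn 0.0014  per row [ 0.0225 -0.0002  0.0026] 0.0003
call 1 last row [ 0.1125 -0.0008  0.0131] turn 0.0014  per row [ 0.0225 -0.0002  0.0026] 0.0003
```

```bash
python3 - <<'E'
from h import *
plan((.5307,-.3652,.02),.223,2)
E
```

```text
from [ 0.531  -0.3396  0.2451] heading 0.068 n 2
call 0 last row [ 0.1125 -0.0008  0.0131] turn -0.0776  per row [ 0.0225 -0.0002  0.0026] -0.0155
call 1 last row [ 0.1125 -0.0018  0.0129] turn -0.0776  per row [ 0.0225 -0.0004  0.0026] -0.0155
```

Request:
send_rows(
  increments=[
    [0.7,0,-0.001,0.013,-0.08],
    [0.7,0,-0.0016,0.026,-0.155],
    [0.7,0.035,-0.0016,0.026,-0.155],
    [0.7,0.07,-0.0016,0.026,-0.155],
    [0.7,0.105,-0.0016,0.026,-0.155],
  ],
)

```text
time: 7.23
tool_pos: [0.5317, -0.3646, 0.1429]
ee_rot: [0.829, 1.567, -0.517]
wrist_force: [0.3, -0.5, -0.4]
width: 0.0802
```

```bash
python3 - <<'E'
from h import *
st();print(dist((.5307,-.3652,.02),.223))
E
```

```text
t 7.23 p [ 0.5317 -0.3646  0.1429] head 0.225 tilt -1.0 w 0.0802 F [ 0.3 -0.5 -0.4] j6 -0.91
[np.float64(0.1229), np.float64(-0.0015), np.float64(0.0001), np.float64(0.002)]
```

Request:
send_rows(
  increments=[
    [0.7,0.035,0,0,0],
    [0.7,0.07,0,0,0],
    [0.7,0.1,0,0,0],
    [0.5,0.12,0,0,0],
    [0,0.12,0,0,0],
  ],
)

```text
time: 7.65
tool_pos: [0.5278, -0.3612, 0.0165]
ee_rot: [-2.531, 1.56, 2.406]
wrist_force: [-0.8, 0.4, -1.3]
width: 0.0702
```

Request:
send_rows(
  increments=[
    [-1,0,0,0,0],
    [-1,0,0,0,0],
    [-1,0,0,0,0],
    [-1,0,0,0,0],
    [-1,0,0,0,0],
  ],
)

```text
time: 8.07
tool_pos: [0.5322, -0.3664, 0.0256]
ee_rot: [0.803, 1.566, -0.544]
wrist_force: [-0.4, 0.2, 5.4]
width: 0.0499
```

```bash
python3 - <<'E'
from h import *
st();c,s=np.cos(.068),np.sin(.068)
for a in(-38,38):
  for b in(-50,50): print(a,b,(.506+(a*c-b*s)/1e3).round(4),(-.113+(a*s+b*c)/1e3).round(4))
E
```

```text
t 8.07 p [ 0.5322 -0.3664  0.0256] head 0.223 tilt -1.0 w 0.0499 F [-0.4  0.2  5.4] j6 -0.91
-38 -50 0.4715 -0.1655
-38 50 0.4647 -0.0657
38 -50 0.5473 -0.1603
38 50 0.5405 -0.0605
```

Request:
send_rows(
  increments=[
    [-1,-0.01,0,0,0],
    [-1,-0.035,0,0,0],
    [-1,-0.07,0,0,0],
    [-1,-0.105,0,0,0],
    [-1,-0.14,0,0,0],
  ],
)

```text
time: 8.48
tool_pos: [0.5298, -0.3653, 0.164]
ee_rot: [-2.359, 1.57, 2.576]
wrist_force: [0.3, 0.3, -1.7]
width: 0.0497
```

```bash
python3 - <<'E'
from h import *
st();plan((.547,-.160,.16),1.639)
E
```

```text
t 8.48 p [ 0.5298 -0.3653  0.164 ] head 0.223 tilt -1.0 w 0.0497 F [ 0.3  0.3 -1.7] j6 -0.91
from [ 0.5298 -0.3653  0.164 ] heading 0.223 n 3
call 0 last row [ 0.0014  0.0207 -0.0655] turn -0.4721  per row [ 0.0003  0.0041 -0.0131] -0.0944
call 1 last row [ 0.0013  0.0482 -0.0489] turn -0.4721  per row [ 0.0003  0.0096 -0.0098] -0.0944
call 2 last row [ 0.0013  0.0652 -0.0216] turn -0.4721  per row [ 0.0003  0.013  -0.0043] -0.0944
```

Request:
send_rows(
  increments=[
    [-1,0,0.004,-0.013,-0.095],
    [-1,0,0.008,-0.026,-0.19],
    [-1,0,0.012,-0.039,-0.284],
    [-1,0,0.016,-0.052,-0.378],
    [-1,0,0.0207,-0.0655,-0.472],
  ],
)

```text
time: 8.9
tool_pos: [0.5358, -0.2967, 0.1629]
ee_rot: [-1.688, 1.571, -2.56]
wrist_force: [0.4, 0.5, -1.6]
width: 0.0499
```

Request:
send_rows(
  increments=[
    [-1,0,0.0096,-0.01,-0.095],
    [-1,0,0.019,-0.02,-0.19],
    [-1,0,0.029,-0.03,-0.284],
    [-1,0,0.0385,-0.04,-0.378],
    [-1,0,0.048,-0.049,-0.472],
  ],
)

```text
time: 9.32
tool_pos: [0.5413, -0.228, 0.1629]
ee_rot: [-2.918, 1.571, 2.966]
wrist_force: [0.1, -0.4, -0.8]
width: 0.0493
```

Request:
send_rows(
  increments=[
    [-1,0,0.013,-0.004,-0.095],
    [-1,0,0.026,-0.0086,-0.19],
    [-1,0,0.039,-0.013,-0.284],
    [-1,0,0.052,-0.0172,-0.378],
    [-1,0,0.065,-0.0216,-0.472],
  ],
)

```text
time: 9.73
tool_pos: [0.5471, -0.1599, 0.1629]
ee_rot: [-2.797, 1.571, -2.724]
wrist_force: [0.8, 0.6, -0.9]
width: 0.0502
```

```bash
python3 - <<'E'
from h import *
st();print(dist((.547,-.160,.026),1.639));snap('wrist','w4')
E
```

```text
t 9.73 p [ 0.5471 -0.1599  0.1629] head 1.643 tilt -1.0 w 0.0502 F [ 0.8  0.6 -0.9] j6 -2.03
[np.float64(0.1369), np.float64(-0.0001), np.float64(-0.0001), np.float64(0.004)]
```

View pics/w4.png

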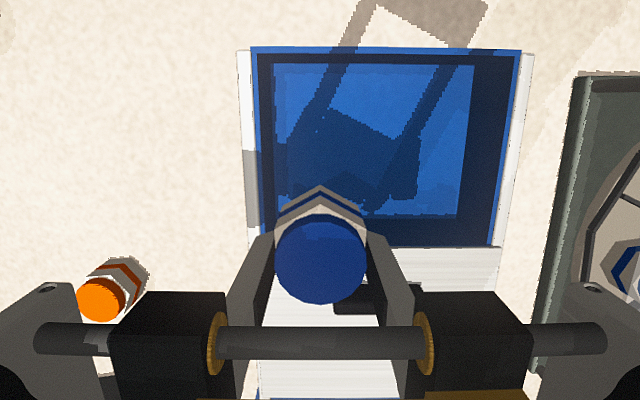

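Request:
send_rows(
  increments=[
    [-1,0.03,0,0,0],
    [-1,0.06,0,0,0],
    [-1,0.09,0,0,0],
    [-1,0.115,0,0,0],
    [-1,0.127,0,0,0],
  ],
)

```text
time: 10.2
tool_pos: [0.5447, -0.16, 0.0316]
ee_rot: [2.736, 1.564, 2.802]
wrist_force: [-0.1, -0.1, -1.4]
width: 0.0495
```

Request:
send_rows(
  increments=[
    [-1,0.003,0,0,0],
    [-1,0.006,0,0,0],
    [-1,0.008,0,0,0],
    [-1,0.008,0,0,0],
  ],
)

```text
time: 10.53
tool_pos: [0.5484, -0.1611, 0.0303]
ee_rot: [-0.444, 1.568, -0.376]
wrist_force: [-2.0, 1.2, 2.2]
width: 0.0495
```

```bash
python3 - <<'E'
from h import *
st()
E
```

```text
t 10.53 p [ 0.5484 -0.1611  0.0303] head 1.638 tilt -1.0 w 0.0495 F [-2.   1.2  2.2] j6 -2.02
```

Request:
send_rows(
  increments=[
    [0.25,0,0,0,0],
    [0.25,0,0,0,0],
    [0.25,0,0,0,0],
    [0.25,0,0,0,0],
    [0.25,-0.01,0,0,0],
  ],
)

```text
time: 10.95
tool_pos: [0.5459, -0.1599, 0.0357]
ee_rot: [2.665, 1.567, 2.733]
wrist_force: [-0.9, -0.6, -0.7]
width: 0.0589
```

Request:
send_rows(
  increments=[
    [0.25,-0.03,0,0,0],
    [0.25,-0.06,0,0,0],
    [0.25,-0.1,0,0,0],
    [0.25,-0.14,0,0,0],
    [0.25,-0.18,0,0,0],
  ],
)

```text
time: 11.37
tool_pos: [0.547, -0.1603, 0.22]
ee_rot: [-0.257, 1.57, -0.189]
wrist_force: [0.6, -0.0, 0.2]
width: 0.0588
```

```bash
python3 - <<'E'
from h import *
st();snap('wrist','w5')
plan((.47,.14,.25),-.85)
E
```

```text
t 11.37 p [ 0.547  -0.1603  0.22  ] head 1.639 tilt -1.0 w 0.0588 F [ 0.6 -0.   0.2] j6 -2.02
from [ 0.5506 -0.1618  0.2306] heading 1.639 n 5
call 0 last row [-0.0045  0.0613 -0.0119] turn 0.4978  per row [-0.0009  0.0123 -0.0024] 0.0996
call 1 last row [-0.0049  0.0481 -0.0397] turn 0.4978  per row [-0.001   0.0096 -0.0079] 0.0996
call 2 last row [-0.005   0.0233 -0.0579] turn 0.4978  per row [-0.001   0.0047 -0.0116] 0.0996
call 3 last row [-0.0048 -0.0072 -0.062 ] turn 0.4978  per row [-0.001  -0.0014 -0.0124] 0.0996
call 4 last row [-0.0044 -0.036  -0.051 ] turn 0.4978  per row [-0.0009 -0.0072 -0.0102] 0.0996
```

View pics/w5.png

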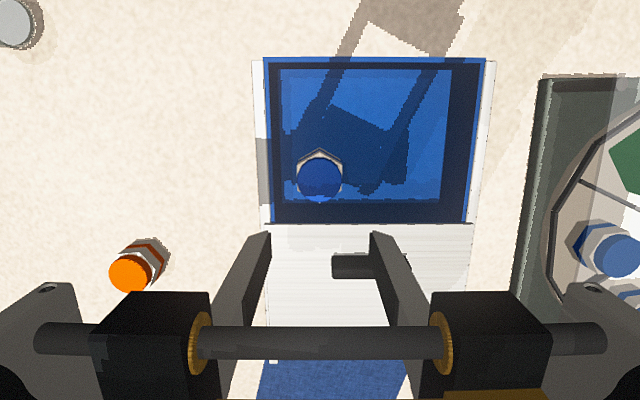

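```bash
python3 - <<'E'
from h import *
st();plan((.578,.285,.25),-.85)
E
```

```text
t 11.42 p [ 0.5506 -0.1618  0.2306] head 1.639 tilt -0.9998 w 0.0588 F [ 1.2 -0.1  5.4] j6 -2.02
from [ 0.5506 -0.1618  0.2306] heading 1.639 n 5
call 0 last row [-0.0044  0.0887  0.0116] turn 0.4978  per row [-0.0009  0.0177  0.0023] 0.0996
call 1 last row [-0.005   0.0835 -0.0322] turn 0.4978  per row [-0.001   0.0167 -0.0064] 0.0996
call 2 last row [-0.0054  0.058  -0.0681] turn 0.4978  per row [-0.0011  0.0116 -0.0136] 0.0996
call 3 last row [-0.0054  0.0184 -0.0875] turn 0.4978  per row [-0.0011  0.0037 -0.0175] 0.0996
call 4 last row [-0.005  -0.0257 -0.0857] turn 0.4978  per row [-0.001  -0.0051 -0.0171] 0.0996
```

Request:
send_rows(
  increments=[
    [0.5,0,0.018,0.002,0.1],
    [0.5,0,0.0355,0.0046,0.2],
    [0.5,0,0.053,0.007,0.3],
    [0.5,0,0.071,0.0093,0.4],
    [0.5,-0.005,0.0887,0.0116,0.5],
  ],
)

```text
time: 11.83
tool_pos: [0.5524, -0.0703, 0.222]
ee_rot: [-3.01, 1.569, 2.837]
wrist_force: [0.7, 0.2, -0.3]
width: 0.0704
```

Request:
send_rows(
  increments=[
    [0.5,0,0.0167,-0.0064,0.1],
    [0.5,0,0.033,-0.0128,0.2],
    [0.5,0,0.05,-0.019,0.3],
    [0.5,0,0.067,-0.0256,0.4],
    [0.5,-0.005,0.0835,-0.0322,0.5],
  ],
)

```text
time: 12.25
tool_pos: [0.5581, 0.0191, 0.227]
ee_rot: [-2.353, 1.569, 2.993]
wrist_force: [0.9, -0.1, 0.2]
width: 0.0703
```

Request:
send_rows(
  increments=[
    [0.5,0,0.0116,-0.0136,0.1],
    [0.5,0,0.0232,-0.0272,0.2],
    [0.5,0,0.0348,-0.0408,0.3],
    [0.5,0,0.0464,-0.0544,0.4],
    [0.5,-0.005,0.058,-0.068,0.5],
  ],
)

```text
time: 12.67
tool_pos: [0.5641, 0.1082, 0.232]
ee_rot: [-1.661, 1.569, -3.098]
wrist_force: [0.6, -0.7, -0.2]
width: 0.0707
```

Request:
send_rows(
  increments=[
    [0.5,0,0.0037,-0.0175,0.1],
    [0.5,0,0.0074,-0.035,0.2],
    [0.5,0,0.011,-0.0525,0.3],
    [0.5,0,0.0147,-0.07,0.4],
    [0.5,0,0.0184,-0.0875,0.5],
  ],
)

```text
time: 13.08
tool_pos: [0.5707, 0.1974, 0.233]
ee_rot: [2.23, 1.57, 0.293]
wrist_force: [-0.6, -0.8, -1.0]
width: 0.0704
```

Request:
send_rows(
  increments=[
    [0.5,0,-0.005,-0.017,0.1],
    [0.5,0,-0.01,-0.034,0.2],
    [0.5,0,-0.0155,-0.0515,0.3],
    [0.5,0,-0.0206,-0.0686,0.4],
    [0.5,0,-0.0257,-0.0857,0.5],
  ],
)

```text
time: 13.5
tool_pos: [0.5769, 0.2867, 0.233]
ee_rot: [2.902, 1.57, 0.465]
wrist_force: [0.3, -0.6, -0.7]
width: 0.0706
```

```bash
python3 - <<'E'
from h import *
st();s=snap('wrist','w6');st()
E
```

```text
t 13.5 p [0.5769 0.2867 0.233 ] head -0.866 tilt -1.0 w 0.0706 F [ 0.3 -0.6 -0.7] j6 1.24
t 13.55 p [0.5765 0.29   0.2324] head -0.866 tilt -1.0 w 0.0705 F [-1.1  0.9 -0.4] j6 1.24
```

View pics/w6.png

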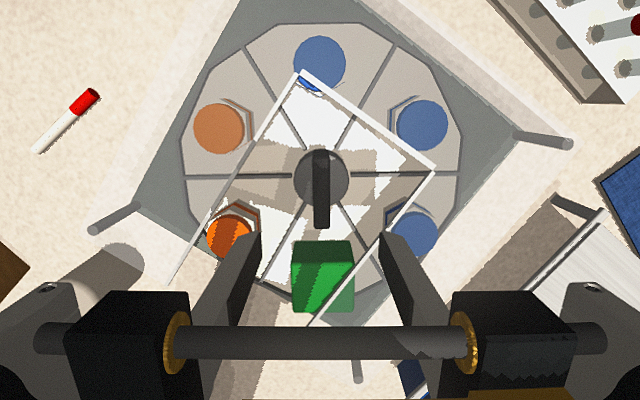

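```bash
python3 - <<'E'
from h import *
from scipy.optimize import least_squares
s=snap('wrist');im=s['bgr']
cv2.imwrite('pics/w6c.png',cv2.resize(im[130:250,260:400],None,fx=5,fy=5,interpolation=cv2.INTER_CUBIC))
B=[c for c,b in blobs(s,(100,90,60),(130,255,255),600) if b[1]<300];O=[c for c,b in blobs(s,(4,90,60),(18,255,255),500)]
print(np.round(B,1),np.round(O,1))
L=np.array([(319,61),(422,125),(219,129)]);
P=plane(s,L,.095)[:,:2];print(P.round(4))
ks=[0,-1,1]
f=lambda p:(np.c_[p[0]+.115*np.cos(p[2]+np.array(ks)*np.pi/3),p[1]+.115*np.sin(p[2]+np.array(ks)*np.pi/3)]-P).ravel()
r=least_squares(f,[.578,.285,.72]);print(r.x.round(4),r.fun.round(4))
q=plane(s,[(321.5,228),(321,152)],.128);print(q.round(4),np.arctan2(*(q[1]-q[0])[[1,0]]))
# slot frame back corners & sides
q=plane(s,[(301,73),(435,170),(170,284),(310,322)],.11);print(q.round(4))
E
```

```text
[[325.2  62.7]
 [426.8 127.7]
 [627.8 198.5]
 [421.1 236. ]] [[222.6 131.3]
 [228.5 234.7]
 [ 10.4 272.5]]
[[0.6661 0.3677]
 [0.6866 0.255 ]
 [0.5569 0.4018]]
[0.5791 0.2908 0.7234] [-0.0009 -0.0008  0.0015 -0.0008 -0.0007  0.0016]
[[0.5531 0.2686 0.128 ]
 [0.6073 0.3153 0.128 ]] 0.7113738869238488
[[0.6471 0.3722 0.11  ]
 [0.6627 0.2197 0.11  ]
 [0.3932 0.3455 0.11  ]
 [0.4544 0.2012 0.11  ]]
```

View pics/w6c.png

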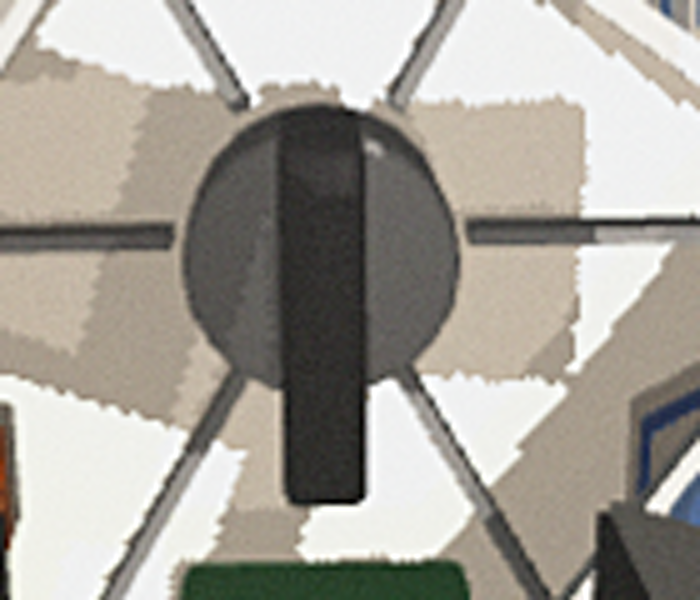

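```bash
python3 - <<'E'
from h import *
st();s=snap('wrist')
print(plane(s,[(323.9,178.9)],.078),plane(s,[(324.6,199.4)],.128),s['world_from_camera'][:3,3]);st()
e=plane(s,[(324.8,230.2),(323,168.6)],.128);print(e)
E
```

```text
t 13.6 p [0.5765 0.288  0.2323] head -0.858 tilt -1.0 w 0.0705 F [-0.1 -0.2 -0.7] j6 1.23
[[0.58189518 0.28737022 0.078     ]] [[0.57632136 0.28246718 0.128     ]] [0.63909145 0.34231295 0.41251942]
t 13.65 p [0.5767 0.2865 0.2324] head -0.857 tilt -1.0 w 0.0708 F [ 0.1 -0.5  0.2] j6 1.23
[[0.55354877 0.26241008 0.128     ]
 [0.59703123 0.30236481 0.128     ]]
```

```bash
python3 - <<'E'
from h import *
st();print(dist((.5785,.286,.092),-.849))
E
```

```text
t 13.65 p [0.5767 0.2865 0.2324] head -0.857 tilt -1.0 w 0.0708 F [ 0.1 -0.5  0.2] j6 1.23
[np.float64(0.1404), np.float64(0.0015), np.float64(-0.0011), np.float64(-0.008)]
```

Request:
send_rows(
  increments=[
    [0.5,0.02,0.0015,-0.001,-0.008],
    [0.3,0.06,0.0015,-0.001,-0.008],
    [0,0.1,0.0015,-0.001,-0.008],
    [0,0.13,0.0015,-0.001,-0.008],
    [-0.2,0.14,0.0015,-0.001,-0.008],
  ],
)

```text
time: 14.07
tool_pos: [0.5753, 0.2825, 0.0861]
ee_rot: [-0.299, 1.56, -2.722]
wrist_force: [-0.8, -1.2, -2.0]
width: 0.0472
```

Request:
send_rows(
  increments=[
    [-1,0,0,0,0],
    [-1,0,0,0,0],
    [-1,0,0,0,0],
    [-1,0,0,0,0],
    [-1,0,0,0,0],
  ],
)

```text
time: 14.48
tool_pos: [0.5793, 0.2873, 0.0962]
ee_rot: [-2.871, 1.565, 0.989]
wrist_force: [-3.0, 3.3, 6.3]
width: 0.0161
```

Request:
send_rows(
  increments=[
    [-1,0,0,0,0],
    [-1,0,0,0,0],
    [-1,0,0,0,0],
  ],
)

```text
time: 14.73
tool_pos: [0.5793, 0.2873, 0.0961]
ee_rot: [-3.038, 1.565, 0.823]
wrist_force: [-2.9, 2.6, 6.5]
width: 0.0163
```

```bash
python3 - <<'E'
from h import *
st();o=robot.get_obs();print(o['wrist_torque'])
E
```

```text
t 14.73 p [0.5793 0.2873 0.0961] head -0.852 tilt -1.0 w 0.0163 F [-2.9  2.6  6.5] j6 1.22
[0.52873833 0.72377999 0.03454585]
```

Request:
send_rows(
  increments=[
    [-1,0,0,0,-0.04],
    [-1,0,0,0,-0.1],
    [-1,0,0,0,-0.18],
    [-1,0,0,0,-0.26],
    [-1,0,0,0,-0.34],
  ],
)

```text
time: 15.15
tool_pos: [0.5791, 0.2874, 0.0962]
ee_rot: [3.018, 1.565, 0.938]
wrist_force: [-2.2, 3.0, 6.8]
width: 0.0156
```

```bash
python3 - <<'E'
from h import *
st()
E
```

```text
t 15.15 p [0.5791 0.2874 0.0962] head -0.509 tilt -1.0 w 0.0156 F [-2.2  3.   6.8] j6 0.88
```

Turning freely. Remaining 2.176 rad.

Request:
send_rows(
  increments=[
    [-1,0,0,0,-0.09],
    [-1,0,0,0,-0.18],
    [-1,0,0,0,-0.27],
    [-1,0,0,0,-0.36],
    [-1,0,0,0,-0.45],
  ],
)

```text
time: 15.57
tool_pos: [0.5788, 0.2875, 0.0962]
ee_rot: [2.703, 1.565, 1.074]
wrist_force: [-3.0, 3.4, 7.3]
width: 0.0156
```

Request:
send_rows(
  increments=[
    [-1,0,0,0,-0.09],
    [-1,0,0,0,-0.18],
    [-1,0,0,0,-0.27],
    [-1,0,0,0,-0.36],
    [-1,0,0,0,-0.45],
  ],
)

```text
time: 15.98
tool_pos: [0.5785, 0.2874, 0.0962]
ee_rot: [2.348, 1.566, 1.17]
wrist_force: [-3.0, 3.5, 7.6]
width: 0.0155
```

Request:
send_rows(
  increments=[
    [-1,0,0,0,-0.09],
    [-1,0,0,0,-0.18],
    [-1,0,0,0,-0.27],
    [-1,0,0,0,-0.36],
    [-1,0,0,0,-0.45],
  ],
)

```text
time: 16.4
tool_pos: [0.5783, 0.2873, 0.0961]
ee_rot: [1.952, 1.567, 1.223]
wrist_force: [-3.6, 3.0, 8.7]
width: 0.0156
```

Request:
send_rows(
  increments=[
    [-1,0,0,0,-0.09],
    [-1,0,0,0,-0.18],
    [-1,0,0,0,-0.27],
    [-1,0,0,0,-0.36],
    [-1,0,0,0,-0.45],
  ],
)

```text
time: 16.82
tool_pos: [0.5782, 0.287, 0.0961]
ee_rot: [1.513, 1.567, 1.235]
wrist_force: [-4.5, 2.7, 8.5]
width: 0.0156
```

Request:
send_rows(
  increments=[
    [-1,0,0,0,-0.09],
    [-1,0,0,0,-0.17],
    [-1,0,0,0,-0.24],
    [-1,0,0,0,-0.3],
    [-1,0,0,0,-0.35],
  ],
)

```text
time: 17.23
tool_pos: [0.5782, 0.2868, 0.0961]
ee_rot: [1.078, 1.568, 1.148]
wrist_force: [-3.5, 2.6, 7.4]
width: 0.0154
```

```bash
python3 - <<'E'
from h import *
st()
E
```

```text
t 17.23 p [0.5782 0.2868 0.0961] head 1.641 tilt -1.0 w 0.0154 F [-3.5  2.6  7.4] j6 -1.27
```

Request:
send_rows(
  increments=[
    [0,0,0,0,0],
    [0,0,0,0,0],
    [0,-0.01,0,0,0],
    [0,-0.04,0,0,0],
    [0,-0.08,0,0,0],
  ],
)

```text
time: 17.65
tool_pos: [0.5766, 0.284, 0.169]
ee_rot: [-2.782, 1.562, -2.717]
wrist_force: [0.8, 0.1, -0.1]
width: 0.0451
```

Request:
send_rows(
  increments=[
    [0.4,-0.02,0,-0.03,0],
    [0.4,-0.04,0,-0.06,0],
    [0.4,-0.06,0,-0.09,0],
    [0.4,-0.07,0,-0.12,0],
    [0.4,-0.07,0,-0.13,0],
  ],
)

```text
time: 18.07
tool_pos: [0.4476, 0.277, 0.2477]
ee_rot: [0.403, 1.563, 0.47]
wrist_force: [0.4, -0.2, 0.6]
width: 0.0656
```

```bash
python3 - <<'E'
from h import *
st();s=snap('wrist','w7');st()
for c,b in blobs(s,(100,90,60),(130,255,255),600): print(c.round(1),b,plane(s,c,.095)[0].round(4))
E
```

```text
t 18.07 p [0.4476 0.277  0.2477] head 1.638 tilt -1.0 w 0.0656 F [ 0.4 -0.2  0.6] j6 -1.19
t 18.12 p [0.447  0.2769 0.246 ] head 1.638 tilt -1.0 w 0.066 F [-0.9 -0.3  0.1] j6 -1.19
[ 38.7 186.9] [   0  131   88  137 6850] [ 0.4726 -0.0298  0.095 ]
[318.  196.4] [ 296  174   45   45 1544] [0.4637 0.2765 0.095 ]
[413.7 239.5] [395 222  35  39 822] [0.507  0.3866 0.095 ]
```

View pics/w7.png

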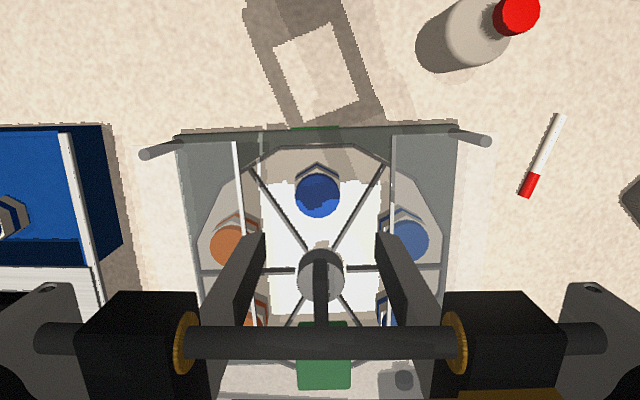

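```bash
cat >> h.py <<'E'
def crop(src,x0,y0,w,h,f,out):
    im=cv2.imread(f'pics/{src}.png');cv2.imwrite(f'pics/{out}.png',cv2.resize(im[y0:y0+h,x0:x0+w],None,fx=f,fy=f,interpolation=cv2.INTER_CUBIC))
def edges(s,L,z,x0,y0,f):
    p=plane(s,[(x0-.4+x/f,y0-.4+y/f) for x,y in L],z)[:,:2];d=np.diff(p,axis=0)
    print(p.round(4).tolist(),"len",np.linalg.norm(d,axis=1).round(4),"edge heading",np.arctan2(d[:,1],d[:,0]).round(3))
E
python3 -c "
from h import *
crop('w7',280,150,80,80,7,'w7c')"
```

```text
(no output)
```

View pics/w7c.png

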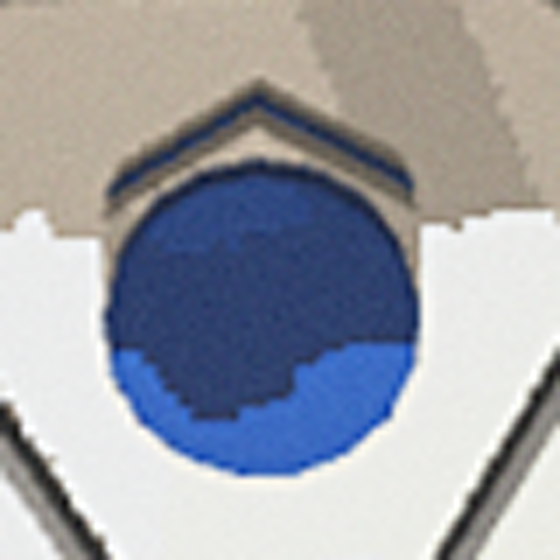

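```bash
python3 -c "
from h import *
s=snap('wrist');edges(s,[(110,190),(258,97),(412,190)],.077,280,150,7)
st();print(dist((.464,.2765,.062),1.638))"
```

```text
[[0.4468, 0.25], [0.4304, 0.2723], [0.4436, 0.2975]] len [0.0276 0.0284] edge heading [2.203 1.087]
t 18.17 p [0.4484 0.2768 0.2442] head 1.638 tilt -1.0 w 0.0656 F [ 0.5 -0.2 -0.7] j6 -1.19
[np.float64(0.1822), np.float64(-0.0015), np.float64(0.0149), np.float64(-0.0)]
```

Request:
send_rows(
  increments=[
    [0.4,0.01,-0.001,0.01,0],
    [0.4,0.035,-0.001,0.015,0],
    [0.4,0.07,-0.001,0.015,0],
    [0.4,0.105,-0.001,0.015,0],
    [0.4,0.13,-0.001,0.015,0],
  ],
)

```text
time: 18.58
tool_pos: [0.4638, 0.275, 0.1059]
ee_rot: [-2.693, 1.563, -2.629]
wrist_force: [0.4, -0.4, -0.2]
width: 0.0655
```

Request:
send_rows(
  increments=[
    [0.4,0.02,0,0,0],
    [0.4,0.04,0,0,0],
    [0.4,0.053,0,0,0],
    [0,0.053,0,0,0],
    [-1,0.053,0,0,0],
  ],
)

```text
time: 19.0
tool_pos: [0.4638, 0.2755, 0.0562]
ee_rot: [-2.717, 1.565, -2.652]
wrist_force: [0.4, 0.7, 0.7]
width: 0.0555
```

Request:
send_rows(
  increments=[
    [-1,0,0,0,0],
    [-1,0,0,0,0],
    [-1,0,0,0,0],
    [-1,0,0,0,0],
    [-1,0,0,0,0],
  ],
)

```text
time: 19.42
tool_pos: [0.4642, 0.2768, 0.0601]
ee_rot: [0.399, 1.57, 0.466]
wrist_force: [-0.4, -0.7, -2.3]
width: 0.0501
```

```bash
python3 -c "
from h import *
st()"
```

```text
t 19.42 p [0.4642 0.2768 0.0601] head 1.637 tilt -1.0 w 0.0501 F [-0.4 -0.7 -2.3] j6 -1.2
```

Request:
send_rows(
  increments=[
    [-1,-0.015,0,0,0],
    [-1,-0.04,0,0,0],
    [-1,-0.075,0,0,0],
    [-1,-0.11,0,0,0],
    [-1,-0.14,0,0,0],
  ],
)

```text
time: 19.83
tool_pos: [0.464, 0.2768, 0.2022]
ee_rot: [0.386, 1.569, 0.453]
wrist_force: [0.2, -0.4, -1.7]
width: 0.0497
```

```bash
python3 -c "
from h import *
st();plan((.541,-.062,.2),1.639)"
```

```text
t 19.83 p [0.464  0.2768 0.2022] head 1.637 tilt -1.0 w 0.0497 F [ 0.2 -0.4 -1.7] j6 -1.2
from [0.464  0.2768 0.2022] heading 1.637 n 2
call 0 last row [ 0.001  -0.1716  0.0272] turn -0.0009  per row [ 0.0002 -0.0343  0.0054] -0.0002
call 1 last row [ 0.001  -0.1716  0.027 ] turn -0.0009  per row [ 0.0002 -0.0343  0.0054] -0.0002
```

Request:
send_rows(
  increments=[
    [-1,0,-0.034,0.005,0],
    [-1,0,-0.068,0.011,0],
    [-1,0,-0.103,0.016,0],
    [-1,0,-0.137,0.022,0],
    [-1,0,-0.171,0.027,0],
  ],
)

```text
time: 20.25
tool_pos: [0.5023, 0.1065, 0.2]
ee_rot: [0.039, 1.569, 0.106]
wrist_force: [-0.3, 0.5, -1.4]
width: 0.0498
```

Request:
send_rows(
  increments=[
    [-1,0,-0.034,0.005,0],
    [-1,0,-0.068,0.011,0],
    [-1,0,-0.103,0.016,0],
    [-1,0,-0.137,0.022,0],
    [-1,0,-0.171,0.027,0],
  ],
)

```text
time: 20.67
tool_pos: [0.5406, -0.0627, 0.1999]
ee_rot: [-0.112, 1.57, -0.046]
wrist_force: [1.1, -0.1, -1.4]
width: 0.0498
```

```bash
python3 -c "
from h import *
st();print(dist((.541,-.062,.026),1.639))"
```

```text
t 20.67 p [ 0.5406 -0.0627  0.1999] head 1.637 tilt -1.0 w 0.0498 F [ 1.1 -0.1 -1.4] j6 -1.86
[np.float64(0.1739), np.float64(0.0007), np.float64(0.0003), np.float64(-0.002)]
```

Request:
send_rows(
  increments=[
    [-1,0.03,0,0,0],
    [-1,0.065,0,0,0],
    [-1,0.1,0,0,0],
    [-1,0.13,0,0,0],
    [-1,0.155,0,0,0],
  ],
)

```text
time: 21.08
tool_pos: [0.5392, -0.0609, 0.0421]
ee_rot: [2.816, 1.569, 2.882]
wrist_force: [-0.0, 0.8, -2.0]
width: 0.0505
```

Request:
send_rows(
  increments=[
    [-1,0.008,0,0,0],
    [-1,0.013,0,0,0],
    [-1,0.017,0,0,0],
    [-1,0.019,0,0,0],
    [-1,0.019,0,0,0],
  ],
)

```text
time: 21.5
tool_pos: [0.5416, -0.0612, 0.027]
ee_rot: [-0.25, 1.568, -0.184]
wrist_force: [0.7, -0.2, -1.4]
width: 0.0498
```

```bash
python3 -c "
from h import *
st()"
```

```text
t 21.5 p [ 0.5416 -0.0612  0.027 ] head 1.637 tilt -1.0 w 0.0498 F [ 0.7 -0.2 -1.4] j6 -1.85
```

Request:
send_rows(
  increments=[
    [-1,0.001,0,0,0],
    [-1,0.002,0,0,0],
    [-1,0.003,0,0,0],
  ],
)

```text
time: 21.75
tool_pos: [0.5412, -0.0611, 0.0234]
ee_rot: [-0.245, 1.569, -0.179]
wrist_force: [0.7, -0.8, 5.8]
width: 0.0496
```

Request:
send_rows(
  increments=[
    [0.25,0,0,0,0],
    [0.25,0,0,0,0],
    [0.25,0,0,0,0],
    [0.25,0,0,0,0],
    [0.25,-0.01,0,0,0],
  ],
)

```text
time: 22.17
tool_pos: [0.5387, -0.0607, 0.0307]
ee_rot: [2.842, 1.566, 2.908]
wrist_force: [0.0, 1.3, -1.1]
width: 0.0591
```

Request:
send_rows(
  increments=[
    [0.25,-0.03,0,0,0],
    [0.25,-0.06,0,0,0],
    [0.25,-0.1,0,0,0],
    [0.25,-0.14,0,0,0],
    [0.25,-0.18,0,0,0],
  ],
)

```text
time: 22.58
tool_pos: [0.54, -0.0609, 0.2151]
ee_rot: [-0.023, 1.57, 0.044]
wrist_force: [1.1, 0.5, 0.4]
width: 0.0588
```

```bash
python3 - <<'E'
from h import *
st();snap('wrist','w8')
plan((.5785,.287,.2),1.641)
E
```

```text
t 22.58 p [ 0.54   -0.0609  0.2151] head 1.637 tilt -1.0 w 0.0588 F [1.1 0.5 0.4] j6 -1.85
from [ 0.544  -0.0618  0.2254] heading 1.637 n 2
call 0 last row [0.0123 0.1729 0.0286] turn -0.002  per row [0.0025 0.0346 0.0057] -0.0004
call 1 last row [0.0124 0.1729 0.0289] turn -0.002  per row [0.0025 0.0346 0.0058] -0.0004
```

View pics/w8.png

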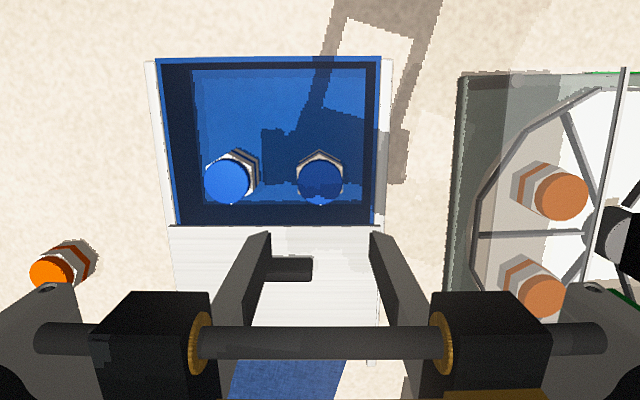

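Request:
send_rows(
  increments=[
    [0,0,0.034,0.006,0],
    [0,0,0.069,0.012,0],
    [0,0,0.104,0.018,0],
    [0,0,0.138,0.024,0],
    [0,0,0.173,0.03,0],
  ],
)

```text
time: 23.05
tool_pos: [0.5589, 0.115, 0.2133]
ee_rot: [0.03, 1.57, 0.096]
wrist_force: [0.7, 0.5, -1.1]
width: 0.047
```

Request:
send_rows(
  increments=[
    [0,0,0.034,0.006,0],
    [0,0,0.069,0.012,0],
    [0,0,0.104,0.018,0],
    [0,0,0.138,0.024,0],
    [0,0,0.172,0.031,0],
  ],
)

```text
time: 23.47
tool_pos: [0.5783, 0.2891, 0.2132]
ee_rot: [0.336, 1.57, 0.403]
wrist_force: [0.1, 0.6, 0.4]
width: 0.0471
```

Request:
send_rows(
  increments=[
    [0,0.02,0,0,0],
    [0,0.04,0,0,0],
    [0,0.04,0,0,0],
  ],
)

```text
time: 23.72
tool_pos: [0.5762, 0.2874, 0.1677]
ee_rot: [-2.831, 1.563, -2.763]
wrist_force: [-0.6, -0.7, 0.1]
width: 0.047
```

```bash
python3 - <<'E'
from h import *
st();print(dist((.5785,.287,.094),1.641))
E
```

```text
t 23.72 p [0.5762 0.2874 0.1677] head 1.639 tilt -1.0 w 0.047 F [-0.6 -0.7  0.1] j6 -1.26
[np.float64(0.0737), np.float64(-0.0004), np.float64(0.0028), np.float64(-0.002)]
```

Request:
send_rows(
  increments=[
    [0,0.03,-0.002,0,0],
    [0,0.06,-0.002,0,0],
    [-0.2,0.078,-0.002,0,0],
    [-0.4,0.078,-0.002,0,0],
    [-1,0.078,-0.002,0,0],
  ],
)

```text
time: 24.13
tool_pos: [0.5784, 0.2847, 0.0945]
ee_rot: [-2.901, 1.569, -2.835]
wrist_force: [0.4, -0.5, 0.1]
width: 0.0304
```

Request:
send_rows(
  increments=[
    [-1,0,0,0,0],
    [-1,0,0,0,0],
    [-1,0,0,0,0],
    [-1,0,0,0,0],
    [-1,0,0,0,0],
  ],
)

```text
time: 24.55
tool_pos: [0.5802, 0.2869, 0.0976]
ee_rot: [0.54, 1.564, 0.606]
wrist_force: [0.6, 5.4, 5.7]
width: 0.0159
```

```bash
python3 - <<'E'
from h import *
st()
E
```

```text
t 24.55 p [0.5802 0.2869 0.0976] head 1.637 tilt -1.0 w 0.0159 F [0.6 5.4 5.7] j6 -1.27
```

Now turn +1.07.

Request:
send_rows(
  increments=[
    [-1,0,0,0,-0.05],
    [-1,0,0,0,-0.12],
    [-1,0,0,0,-0.2],
    [-1,0,0,0,-0.29],
    [-1,0,0,0,-0.38],
  ],
)

```text
time: 24.97
tool_pos: [0.5801, 0.2875, 0.0976]
ee_rot: [0.299, 1.564, 0.75]
wrist_force: [-0.1, 5.3, 6.6]
width: 0.0155
```

Request:
send_rows(
  increments=[
    [-1,0,0,0,-0.09],
    [-1,0,0,0,-0.18],
    [-1,0,0,0,-0.27],
    [-1,0,0,0,-0.35],
    [-1,0,0,0,-0.42],
  ],
)

```text
time: 25.38
tool_pos: [0.5797, 0.2879, 0.0976]
ee_rot: [0.047, 1.564, 0.918]
wrist_force: [-0.5, 5.8, 5.7]
width: 0.0154
```

Request:
send_rows(
  increments=[
    [-1,0,0,0,-0.08],
    [-1,0,0,0,-0.16],
    [-1,0,0,0,-0.22],
    [-1,0,0,0,-0.27],
    [-1,0,0,0,-0.27],
  ],
)

```text
time: 25.8
tool_pos: [0.5793, 0.2881, 0.0976]
ee_rot: [-0.136, 1.564, 1.004]
wrist_force: [-0.2, 6.2, 5.3]
width: 0.0158
```

```bash
python3 - <<'E'
from h import *
st()
E
```

```text
t 25.8 p [0.5793 0.2881 0.0976] head 2.711 tilt -1.0 w 0.0158 F [-0.2  6.2  5.3] j6 -2.34
```

Request:
send_rows(
  increments=[
    [0,0,0,0,0],
    [0,0,0,0,0],
    [0,-0.01,0,0,0],
    [0,-0.04,0,0,0],
    [0,-0.08,0,0,0],
  ],
)

```text
time: 26.22
tool_pos: [0.5762, 0.2834, 0.1703]
ee_rot: [2.463, 1.56, -2.685]
wrist_force: [0.8, 0.3, -0.1]
width: 0.0449
```

```bash
python3 - <<'E'
from h import *
st();plan((.449,.277,.245),1.64)
E
```

```text
t 26.22 p [0.5762 0.2834 0.1703] head 2.706 tilt -0.9999 w 0.0449 F [ 0.8  0.3 -0.1] j6 -2.34
from [0.5762 0.2834 0.1703] heading 2.706 n 2
call 0 last row [-0.0367  0.0566 -0.03  ] turn 0.533  per row [-0.0073  0.0113 -0.006 ] 0.1066
call 1 last row [-0.0366  0.0336 -0.0545] turn 0.533  per row [-0.0073  0.0067 -0.0109] 0.1066
```

Request:
send_rows(
  increments=[
    [0.4,-0.008,0.0113,-0.006,0.107],
    [0.4,-0.016,0.0226,-0.012,0.213],
    [0.4,-0.024,0.034,-0.018,0.32],
    [0.4,-0.032,0.045,-0.024,0.426],
    [0.4,-0.04,0.0566,-0.03,0.533],
  ],
)

```text
time: 26.63
tool_pos: [0.5141, 0.2809, 0.215]
ee_rot: [-2.514, 1.569, -1.918]
wrist_force: [-0.1, -0.9, 0.1]
width: 0.0657
```

Request:
send_rows(
  increments=[
    [0.4,-0.008,0.0067,-0.011,0.107],
    [0.4,-0.016,0.0134,-0.022,0.213],
    [0.4,-0.024,0.02,-0.033,0.32],
    [0.4,-0.032,0.027,-0.0436,0.426],
    [0.4,-0.034,0.0336,-0.0545,0.533],
  ],
)

```text
time: 27.05
tool_pos: [0.4505, 0.278, 0.2503]
ee_rot: [-0.165, 1.569, -0.101]
wrist_force: [0.9, 0.4, 0.2]
width: 0.0657
```

```bash
python3 - <<'E'
from h import *
st();s=snap('wrist','w9');st()
for c,b in blobs(s,(100,90,60),(130,255,255),600): print(c.round(1),b,plane(s,c,.095)[0].round(4))
crop('w9',280,150,80,80,7,'w9c')
E
```

```text
t 27.05 p [0.4505 0.278  0.2503] head 1.635 tilt -1.0 w 0.0657 F [0.9 0.4 0.2] j6 -1.19
t 27.1 p [0.4487 0.2781 0.2508] head 1.633 tilt -1.0 w 0.066 F [-1.4  0.   0.4] j6 -1.19
[ 37.6 183. ] [   0  130   90  136 6445] [ 0.4707 -0.0333  0.095 ]
[318.8 193.8] [ 297  172   44   44 1529] [0.4636 0.2775 0.095 ]
[413.4 237.9] [395 221  35  39 862] [0.5084 0.3868 0.095 ]
```

View pics/w9.png

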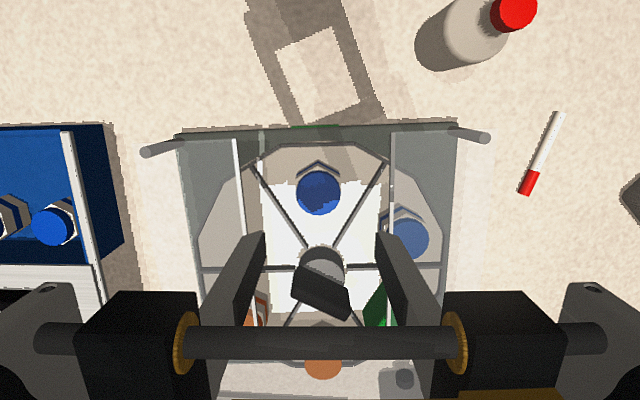

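View pics/w9c.png

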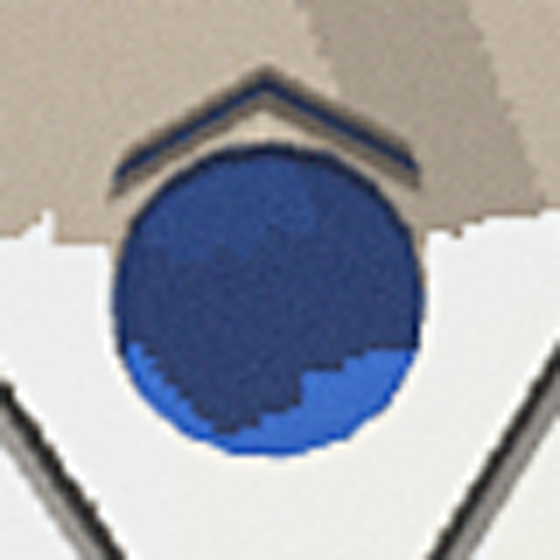

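Request:
send_rows(
  increments=[
    [0.4,0.01,0,0.01,0],
    [0.4,0.035,0,0.015,0],
    [0.4,0.07,0,0.015,0],
    [0.4,0.105,0,0.015,0],
    [0.4,0.13,0,0.015,0],
  ],
)

```text
time: 27.52
tool_pos: [0.4653, 0.2782, 0.1134]
ee_rot: [-2.615, 1.565, -2.543]
wrist_force: [-0.4, 0.0, 0.4]
width: 0.0656
```

```bash
python3 - <<'E'
from h import *
st();print(dist((.464,.2772,.061),1.64))
E
```

```text
t 27.52 p [0.4653 0.2782 0.1134] head 1.643 tilt -1.0 w 0.0656 F [-0.4  0.   0.4] j6 -1.21
[np.float64(0.0524), np.float64(-0.0007), np.float64(-0.0011), np.float64(0.003)]
```

Request:
send_rows(
  increments=[
    [0.4,0.02,0,-0.001,0],
    [0.4,0.045,0,-0.001,0],
    [0.4,0.06,0,-0.001,0],
    [0,0.06,0,-0.001,0],
    [-1,0.06,0,-0.001,0],
  ],
)

```text
time: 27.93
tool_pos: [0.4644, 0.2786, 0.0563]
ee_rot: [-2.667, 1.567, -2.596]
wrist_force: [0.2, 0.1, -0.2]
width: 0.0557
```

Request:
send_rows(
  increments=[
    [-1,0,0,0,0],
    [-1,0,0,0,0],
    [-1,0,0,0,0],
    [-1,0,0,0,0],
    [-1,0,0,0,0],
  ],
)

```text
time: 28.35
tool_pos: [0.465, 0.2798, 0.0592]
ee_rot: [0.403, 1.57, 0.473]
wrist_force: [1.0, 0.0, -1.1]
width: 0.0499
```

```bash
python3 - <<'E'
from h import *
st()
E
```

```text
t 28.35 p [0.465  0.2798 0.0592] head 1.641 tilt -1.0 w 0.0499 F [ 1.   0.  -1.1] j6 -1.2
```

Request:
send_rows(
  increments=[
    [-1,-0.015,0,0,0],
    [-1,-0.04,0,0,0],
    [-1,-0.075,0,0,0],
    [-1,-0.11,0,0,0],
    [-1,-0.14,0,0,0],
  ],
)

```text
time: 28.77
tool_pos: [0.4648, 0.2797, 0.2012]
ee_rot: [0.388, 1.569, 0.458]
wrist_force: [0.9, 0.2, -0.7]
width: 0.0501
```

```bash
python3 -c "
from h import *
st();plan((.465,-.066,.2),1.639)"
```

```text
t 28.77 p [0.4648 0.2797 0.2012] head 1.641 tilt -1.0 w 0.0501 F [ 0.9  0.2 -0.7] j6 -1.2
from [0.4648 0.2797 0.2012] heading 1.641 n 2
call 0 last row [ 0.0004 -0.1725 -0.0121] turn 0.0012  per row [ 0.0001 -0.0345 -0.0024] 0.0002
call 1 last row [ 0.0004 -0.1725 -0.0119] turn 0.0012  per row [ 0.0001 -0.0345 -0.0024] 0.0002
```

Request:
send_rows(
  increments=[
    [-1,0,-0.0345,-0.002,0],
    [-1,0,-0.069,-0.005,0],
    [-1,0,-0.1035,-0.007,0],
    [-1,0,-0.138,-0.01,0],
    [-1,0,-0.1725,-0.012,0],
  ],
)

```text
time: 29.18
tool_pos: [0.4644, 0.1054, 0.199]
ee_rot: [0.029, 1.57, 0.101]
wrist_force: [0.3, -0.4, -1.8]
width: 0.0499
```

Request:
send_rows(
  increments=[
    [-1,0,-0.0345,-0.002,0],
    [-1,0,-0.069,-0.005,0],
    [-1,0,-0.1035,-0.007,0],
    [-1,0,-0.138,-0.01,0],
    [-1,0,-0.1725,-0.012,0],
  ],
)

```text
time: 29.6
tool_pos: [0.4645, -0.0678, 0.199]
ee_rot: [-0.219, 1.57, -0.149]
wrist_force: [1.7, -0.3, -1.5]
width: 0.0498
```

Request:
send_rows(
  increments=[
    [-1,0.03,0,0,0],
    [-1,0.065,0,0,0],
    [-1,0.1,0,0,0],
    [-1,0.13,0,0,0],
    [-1,0.155,0,0,0],
  ],
)

```text
time: 30.02
tool_pos: [0.4638, -0.0661, 0.0413]
ee_rot: [2.73, 1.569, 2.8]
wrist_force: [0.6, 0.4, -1.2]
width: 0.0498
```

```bash
python3 -c "
from h import *
st()"
```

```text
t 30.02 p [ 0.4638 -0.0661  0.0413] head 1.641 tilt -1.0 w 0.0498 F [ 0.6  0.4 -1.2] j6 -1.9
```

Tip should end near 0.0237; go down ~21 mm in small steps.

Request:
send_rows(
  increments=[
    [-1,0.008,0,0,0],
    [-1,0.013,0,0,0],
    [-1,0.017,0,0,0],
    [-1,0.02,0,0,0],
    [-1,0.021,0,0,0],
  ],
)

```text
time: 30.43
tool_pos: [0.4662, -0.0665, 0.0239]
ee_rot: [-0.309, 1.568, -0.238]
wrist_force: [-0.7, -0.4, -2.2]
width: 0.0494
```

```bash
python3 -c "
from h import *
st()"
```

```text
t 30.43 p [ 0.4662 -0.0665  0.0239] head 1.641 tilt -1.0 w 0.0494 F [-0.7 -0.4 -2.2] j6 -1.9
```

Request:
send_rows(
  increments=[
    [-1,0.001,0,0,0],
    [-1,0.002,0,0,0],
    [-1,0.002,0,0,0],
  ],
)

```text
time: 30.68
tool_pos: [0.4663, -0.0665, 0.0233]
ee_rot: [-0.266, 1.568, -0.195]
wrist_force: [-3.3, 0.3, 7.6]
width: 0.05
```

Request:
send_rows(
  increments=[
    [0.25,0,0,0,0],
    [0.25,0,0,0,0],
    [0.25,0,0,0,0],
    [0.25,0,0,0,0],
    [0.25,-0.01,0,0,0],
  ],
)

```text
time: 31.1
tool_pos: [0.4632, -0.0657, 0.0288]
ee_rot: [2.78, 1.566, 2.85]
wrist_force: [-0.6, 0.3, 0.3]
width: 0.0588
```

Request:
send_rows(
  increments=[
    [0.25,-0.03,0,0,0],
    [0.25,-0.06,0,0,0],
    [0.25,-0.1,0,0,0],
    [0.25,-0.14,0,0,0],
    [0.25,-0.18,0,0,0],
  ],
)

```text
time: 31.52
tool_pos: [0.4645, -0.0661, 0.2129]
ee_rot: [-0.075, 1.57, -0.004]
wrist_force: [-0.1, 0.8, -0.1]
width: 0.0588
```

Request:
send_rows(
  increments=[
    [0,0,0,0,0.05],
    [0,0,0,0,0.1],
  ],
)

```text
time: 31.68
tool_pos: [0.4668, -0.0667, 0.2154]
ee_rot: [-0.221, 1.562, -0.253]
wrist_force: [-0.5, 1.3, -0.6]
width: 0.0493
```

```bash
python3 - <<'E'
from h import *
st();snap('wrist','w10')
plan((.5785,.287,.21),-.43)
E
```

```text
t 31.68 p [ 0.4668 -0.0667  0.2154] head 1.539 tilt -1.0 w 0.0493 F [-0.5  1.3 -0.6] j6 -1.8
from [ 0.4658 -0.0664  0.2133] heading 1.537 n 4
call 0 last row [0.0009 0.0893 0.0252] turn 0.4918  per row [0.0002 0.0179 0.005 ] 0.0984
call 1 last row [ 0.0006  0.0906 -0.02  ] turn 0.4918  per row [ 0.0001  0.0181 -0.004 ] 0.0984
call 2 last row [ 0.0005  0.0704 -0.0604] turn 0.4918  per row [ 0.0001  0.0141 -0.0121] 0.0984
call 3 last row [ 0.0004  0.0336 -0.0865] turn 0.4918  per row [ 0.0001  0.0067 -0.0173] 0.0984
```

View pics/w10.png

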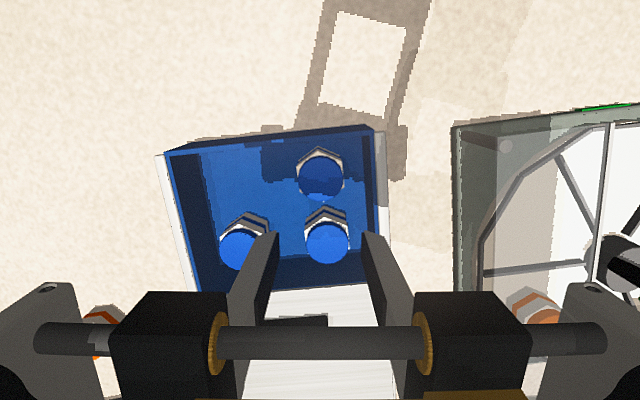

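Request:
send_rows(
  increments=[
    [0,0,0.018,0.005,0.098],
    [0,0,0.036,0.01,0.197],
    [0,0,0.0535,0.015,0.295],
    [0,0,0.0715,0.02,0.393],
    [0,0,0.0893,0.0252,0.492],
  ],
)

```text
time: 32.15
tool_pos: [0.4926, 0.0231, 0.2104]
ee_rot: [-2.79, 1.57, 2.967]
wrist_force: [-0.3, 0.2, -0.1]
width: 0.0471
```

Request:
send_rows(
  increments=[
    [0,0,0.018,-0.004,0.098],
    [0,0,0.036,-0.008,0.197],
    [0,0,0.054,-0.012,0.295],
    [0,0,0.0725,-0.016,0.393],
    [0,0,0.0906,-0.02,0.492],
  ],
)

```text
time: 32.57
tool_pos: [0.5205, 0.1117, 0.2103]
ee_rot: [-2.089, 1.57, -3.106]
wrist_force: [0.6, -0.5, -0.4]
width: 0.0468
```

Request:
send_rows(
  increments=[
    [0,0,0.014,-0.012,0.098],
    [0,0,0.028,-0.024,0.197],
    [0,0,0.042,-0.036,0.295],
    [0,0,0.056,-0.048,0.393],
    [0,0,0.0704,-0.0604,0.492],
  ],
)

```text
time: 32.98
tool_pos: [0.5483, 0.2001, 0.2103]
ee_rot: [-1.361, 1.57, -2.87]
wrist_force: [-0.1, 0.5, 0.0]
width: 0.0469
```

Request:
send_rows(
  increments=[
    [0,0,0.0067,-0.017,0.098],
    [0,0,0.0134,-0.0345,0.197],
    [0,0,0.02,-0.052,0.295],
    [0,0,0.027,-0.069,0.393],
    [0,0,0.0336,-0.0865,0.492],
  ],
)

```text
time: 33.4
tool_pos: [0.5763, 0.2885, 0.2102]
ee_rot: [-0.742, 1.57, -2.744]
wrist_force: [-0.6, -0.3, 0.0]
width: 0.0467
```

Request:
send_rows(
  increments=[
    [0,0,0,0,0],
    [0,0.01,0,0,0],
  ],
)

```text
time: 33.57
tool_pos: [0.5771, 0.2886, 0.202]
ee_rot: [2.263, 1.568, 0.269]
wrist_force: [-0.3, 0.3, -0.1]
width: 0.0466
```

```bash
python3 - <<'E'
from h import *
st();print(dist((.5785,.287,.094),-.43))
E
```

```text
t 33.57 p [0.5771 0.2886 0.202 ] head -0.423 tilt -1.0 w 0.0466 F [-0.3  0.3 -0.1] j6 0.8
[np.float64(0.108), np.float64(0.0017), np.float64(0.001), np.float64(0.007)]
```

Request:
send_rows(
  increments=[
    [0,0.025,0.0017,0.001,0.007],
    [0,0.06,0.0017,0.001,0.007],
    [0,0.09,0.0017,0.001,0.007],
    [0,0.105,0.0017,0.001,0.007],
    [-0.4,0.105,0.0017,0.001,0.007],
  ],
)

```text
time: 33.98
tool_pos: [0.5737, 0.2834, 0.0889]
ee_rot: [-0.725, 1.559, -2.729]
wrist_force: [0.1, -0.5, -0.4]
width: 0.0428
```

Request:
send_rows(
  increments=[
    [-1,0,0,0,0],
    [-1,0,0,0,0],
    [-1,0,0,0,0],
    [-1,0,0,0,0],
    [-1,0,0,0,0],
  ],
)

```text
time: 34.4
tool_pos: [0.5787, 0.2865, 0.0979]
ee_rot: [2.384, 1.567, 0.38]
wrist_force: [0.6, -0.6, 3.0]
width: 0.016
```

Request:
send_rows(
  increments=[
    [-1,0,0,0,0],
    [-1,0,0,0,0],
  ],
)

```text
time: 34.57
tool_pos: [0.5786, 0.2865, 0.0979]
ee_rot: [2.359, 1.567, 0.354]
wrist_force: [0.9, -0.5, 5.8]
width: 0.0159
```

```bash
python3 - <<'E'
from h import *
st()
E
```

```text
t 34.57 p [0.5786 0.2865 0.0979] head -0.434 tilt -1.0 w 0.0159 F [ 0.9 -0.5  5.8] j6 0.81
```

Request:
send_rows(
  increments=[
    [-1,0,0,0,-0.05],
    [-1,0,0,0,-0.12],
    [-1,0,0,0,-0.2],
    [-1,0,0,0,-0.29],
    [-1,0,0,0,-0.38],
  ],
)

```text
time: 34.98
tool_pos: [0.5788, 0.2864, 0.0979]
ee_rot: [1.969, 1.567, 0.348]
wrist_force: [-0.1, -0.9, 4.9]
width: 0.016
```

Request:
send_rows(
  increments=[
    [-1,0,0,0,-0.09],
    [-1,0,0,0,-0.18],
    [-1,0,0,0,-0.27],
    [-1,0,0,0,-0.35],
    [-1,0,0,0,-0.42],
  ],
)

```text
time: 35.4
tool_pos: [0.5789, 0.2865, 0.0979]
ee_rot: [1.535, 1.566, 0.334]
wrist_force: [2.1, 0.2, 6.3]
width: 0.0161
```

Request:
send_rows(
  increments=[
    [-1,0,0,0,-0.07],
    [-1,0,0,0,-0.14],
    [-1,0,0,0,-0.2],
    [-1,0,0,0,-0.25],
    [-1,0,0,0,-0.25],
  ],
)

```text
time: 35.82
tool_pos: [0.579, 0.2865, 0.0978]
ee_rot: [1.243, 1.566, 0.291]
wrist_force: [0.6, -0.1, 4.8]
width: 0.0159
```

Request:
send_rows(
  increments=[
    [0,0,0,0,0],
    [0,0,0,0,0],
    [0,-0.01,0,0,0],
    [0,-0.04,0,0,0],
    [0,-0.08,0,0,0],
  ],
)

```text
time: 36.23
tool_pos: [0.5749, 0.2853, 0.1715]
ee_rot: [-1.827, 1.56, -2.782]
wrist_force: [0.2, 0.5, -0.8]
width: 0.0452
```

```bash
python3 - <<'E'
from h import *
st();plan((.449,.277,.245),1.64)
E
```

```text
t 36.23 p [0.5749 0.2853 0.1715] head 0.616 tilt -0.9999 w 0.0452 F [ 0.2  0.5 -0.8] j6 -0.24
from [0.5749 0.2853 0.1715] heading 0.616 n 2
call 0 last row [-0.0361 -0.0541 -0.0331] turn -0.512  per row [-0.0072 -0.0108 -0.0066] -0.1024
call 1 last row [-0.0363 -0.0311 -0.0552] turn -0.512  per row [-0.0073 -0.0062 -0.011 ] -0.1024
```

Request:
send_rows(
  increments=[
    [0.4,-0.008,-0.011,-0.0066,-0.102],
    [0.4,-0.016,-0.022,-0.0132,-0.205],
    [0.4,-0.024,-0.0325,-0.02,-0.307],
    [0.4,-0.032,-0.043,-0.0265,-0.41],
    [0.4,-0.04,-0.054,-0.033,-0.512],
  ],
)

```text
time: 36.65
tool_pos: [0.5136, 0.2819, 0.2161]
ee_rot: [-2.929, 1.571, 2.917]
wrist_force: [-0.2, 0.3, -0.5]
width: 0.0657
```

Request:
send_rows(
  increments=[
    [0.4,-0.008,-0.006,-0.011,-0.102],
    [0.4,-0.016,-0.0125,-0.022,-0.205],
    [0.4,-0.024,-0.0187,-0.033,-0.307],
    [0.4,-0.032,-0.025,-0.044,-0.41],
    [0.4,-0.034,-0.031,-0.055,-0.512],
  ],
)

```text
time: 37.07
tool_pos: [0.451, 0.2776, 0.2515]
ee_rot: [0.43, 1.568, 0.505]
wrist_force: [0.3, 0.0, 0.1]
width: 0.0658
```

```bash
python3 - <<'E'
from h import *
st();s=snap('wrist','w11');st()
for c,b in blobs(s,(100,90,60),(130,255,255),600): print(c.round(1),b,plane(s,c,.095)[0].round(4))
E
```

```text
t 37.07 p [0.451  0.2776 0.2515] head 1.645 tilt -1.0 w 0.0658 F [0.3 0.  0.1] j6 -1.2
t 37.12 p [0.4491 0.2777 0.2519] head 1.649 tilt -1.0 w 0.0657 F [-0.8  0.7  0.4] j6 -1.2
[ 35.2 182. ] [   0  126   89  136 5739] [ 0.4737 -0.0366  0.095 ]
[318.8 193. ] [ 297  171   44   45 1525] [0.4636 0.2774 0.095 ]
```

View pics/w11.png

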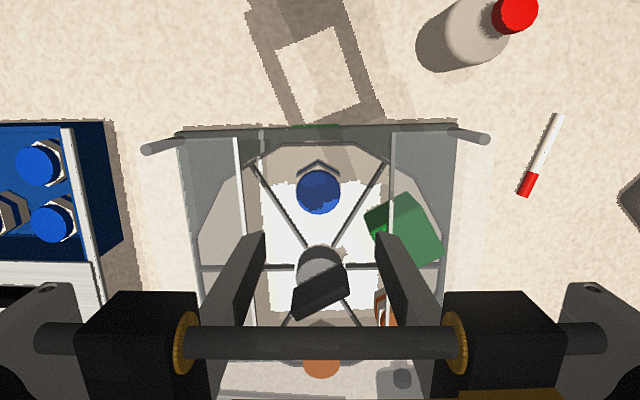

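Same situation, jar at (0.4636, 0.2774), blank next at the left. Pick it the same way.

Request:
send_rows(
  increments=[
    [0.4,0.01,0,0.01,0],
    [0.4,0.035,0,0.015,0],
    [0.4,0.07,0,0.015,0],
    [0.4,0.105,0,0.015,0],
    [0.4,0.13,0,0.015,0],
  ],
)

```text
time: 37.53
tool_pos: [0.4659, 0.2775, 0.1145]
ee_rot: [-2.72, 1.566, -2.654]
wrist_force: [-0.0, 0.3, -0.1]
width: 0.0657
```

```bash
python3 - <<'E'
from h import *
st();print(dist((.464,.2772,.061),1.64))
E
```

```text
t 37.53 p [0.4659 0.2775 0.1145] head 1.636 tilt -1.0 w 0.0657 F [-0.   0.3 -0.1] j6 -1.2
[np.float64(0.0535), np.float64(-0.0001), np.float64(-0.0016), np.float64(-0.004)]
```

Request:
send_rows(
  increments=[
    [0.4,0.02,0,-0.0015,0],
    [0.4,0.045,0,-0.0015,0],
    [0.4,0.06,0,-0.0015,0],
    [0,0.06,0,-0.0015,0],
    [-1,0.06,0,-0.0015,0],
  ],
)

```text
time: 37.95
tool_pos: [0.4645, 0.2777, 0.0573]
ee_rot: [-2.738, 1.567, -2.671]
wrist_force: [-0.1, 0.6, 0.4]
width: 0.0557
```

Request:
send_rows(
  increments=[
    [-1,0,0,0,0],
    [-1,0,0,0,0],
    [-1,0,0,0,0],
    [-1,0,0,0,0],
    [-1,0,0,0,0],
  ],
)

```text
time: 38.37
tool_pos: [0.4652, 0.2786, 0.0601]
ee_rot: [0.431, 1.57, 0.5]
wrist_force: [0.2, 1.0, -1.9]
width: 0.0497
```

Request:
send_rows(
  increments=[
    [-1,-0.015,0,0,0],
    [-1,-0.04,0,0,0],
    [-1,-0.075,0,0,0],
    [-1,-0.11,0,0,0],
    [-1,-0.14,0,0,0],
  ],
)

```text
time: 38.78
tool_pos: [0.4649, 0.2786, 0.2022]
ee_rot: [0.404, 1.569, 0.473]
wrist_force: [-0.0, 0.6, -0.9]
width: 0.0498
```

```bash
python3 - <<'E'
from h import *
st();plan((.471,-.163,.2),1.639)
E
```

```text
t 38.78 p [0.4649 0.2786 0.2022] head 1.64 tilt -1.0 w 0.0498 F [-0.   0.6 -0.9] j6 -1.2
from [0.4649 0.2786 0.2022] heading 1.64 n 3
call 0 last row [ 0.0006 -0.147  -0.0082] turn 0.0003  per row [ 0.0001 -0.0294 -0.0016] 0.0001
call 1 last row [ 0.0006 -0.147  -0.0081] turn 0.0003  per row [ 0.0001 -0.0294 -0.0016] 0.0001
call 2 last row [ 0.0006 -0.147  -0.0081] turn 0.0003  per row [ 0.0001 -0.0294 -0.0016] 0.0001
```

Request:
send_rows(
  increments=[
    [-1,0,-0.03,-0.0016,0],
    [-1,0,-0.06,-0.003,0],
    [-1,0,-0.09,-0.005,0],
    [-1,0,-0.12,-0.0065,0],
    [-1,0,-0.147,-0.008,0],
  ],
)

```text
time: 39.2
tool_pos: [0.4668, 0.1298, 0.2]
ee_rot: [-0.17, 1.57, -0.101]
wrist_force: [0.4, -0.2, -0.7]
width: 0.0498
```

Request:
send_rows(
  increments=[
    [-1,0,-0.03,-0.0016,0],
    [-1,0,-0.06,-0.003,0],
    [-1,0,-0.09,-0.005,0],
    [-1,0,-0.12,-0.0065,0],
    [-1,0,-0.147,-0.008,0],
  ],
)

```text
time: 39.62
tool_pos: [0.469, -0.0177, 0.1999]
ee_rot: [-0.397, 1.57, -0.328]
wrist_force: [0.3, -0.3, -1.8]
width: 0.0496
```

Request:
send_rows(
  increments=[
    [-1,0,-0.03,-0.0016,0],
    [-1,0,-0.06,-0.003,0],
    [-1,0,-0.09,-0.005,0],
    [-1,0,-0.12,-0.0065,0],
    [-1,0,-0.147,-0.008,0],
  ],
)

```text
time: 40.03
tool_pos: [0.4711, -0.165, 0.1998]
ee_rot: [-0.652, 1.57, -0.584]
wrist_force: [0.6, 0.5, -0.9]
width: 0.05
```

```bash
python3 - <<'E'
from h import *
st();s=snap('wrist','w12')
E
```

```text
t 40.03 p [ 0.4711 -0.165   0.1998] head 1.639 tilt -1.0 w 0.05 F [ 0.6  0.5 -0.9] j6 -2.09
```

View pics/w12.png

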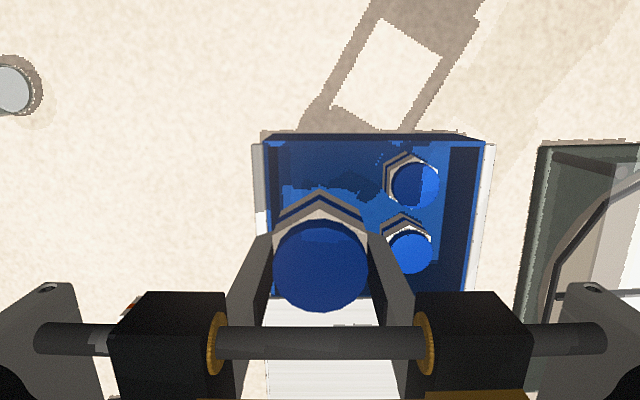

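Request:
send_rows(
  increments=[
    [-1,0.03,0,0,0],
    [-1,0.065,0,0,0],
    [-1,0.1,0,0,0],
    [-1,0.13,0,0,0],
    [-1,0.155,0,0,0],
  ],
)

```text
time: 40.5
tool_pos: [0.4703, -0.1625, 0.0421]
ee_rot: [2.535, 1.569, 2.604]
wrist_force: [-1.0, -1.3, -1.1]
width: 0.0494
```

Request:
send_rows(
  increments=[
    [-1,0.008,0,0,0],
    [-1,0.013,0,0,0],
    [-1,0.017,0,0,0],
    [-1,0.02,0,0,0],
    [-1,0.022,0,0,0],
  ],
)

```text
time: 40.92
tool_pos: [0.4729, -0.1638, 0.0244]
ee_rot: [-0.465, 1.567, -0.396]
wrist_force: [-3.7, 1.8, 11.1]
width: 0.0502
```

```bash
python3 - <<'E'
from h import *
st()
E
```

```text
t 40.92 p [ 0.4729 -0.1638  0.0244] head 1.64 tilt -1.0 w 0.0502 F [-3.7  1.8 11.1] j6 -2.09
```

Seated (contact 11 N). Release and lift.

Request:
send_rows(
  increments=[
    [0.25,0,0,0,0],
    [0.25,0,0,0,0],
    [0.25,0,0,0,0],
    [0.25,0,0,0,0],
    [0.25,-0.01,0,0,0],
  ],
)

```text
time: 41.33
tool_pos: [0.47, -0.1625, 0.031]
ee_rot: [2.597, 1.567, 2.666]
wrist_force: [-0.9, 0.5, -0.2]
width: 0.0586
```

Request:
send_rows(
  increments=[
    [0.25,-0.03,0,0,0],
    [0.25,-0.06,0,0,0],
    [0.25,-0.1,0,0,0],
    [0.25,-0.14,0,0,0],
    [0.25,-0.18,0,0,0],
  ],
)

```text
time: 41.75
tool_pos: [0.4709, -0.163, 0.215]
ee_rot: [-0.289, 1.57, -0.22]
wrist_force: [0.5, -0.7, -0.1]
width: 0.0586
```

```bash
python3 - <<'E'
from h import *
st();plan((.6,-.103,.2),.068)
E
```

```text
t 41.75 p [ 0.4709 -0.163   0.215 ] head 1.64 tilt -1.0 w 0.0586 F [ 0.5 -0.7 -0.1] j6 -2.09
from [ 0.4709 -0.163   0.215 ] heading 1.64 n 3
call 0 last row [0.005  0.017  0.0443] turn 0.524  per row [0.001  0.0034 0.0089] 0.1048
call 1 last row [0.005  0.0369 0.0299] turn 0.524  per row [0.001  0.0074 0.006 ] 0.1048
call 2 last row [0.005  0.0469 0.0074] turn 0.524  per row [0.001  0.0094 0.0015] 0.1048
```

Request:
send_rows(
  increments=[
    [0.25,0,0.0034,0.009,0.105],
    [0.25,0,0.007,0.018,0.21],
    [0.25,0,0.01,0.0266,0.314],
    [0.25,0,0.0136,0.0355,0.42],
    [0.25,0,0.017,0.0443,0.524],
  ],
)

```text
time: 42.17
tool_pos: [0.5148, -0.143, 0.2135]
ee_rot: [0.164, 1.57, -0.296]
wrist_force: [-0.9, -0.4, -0.5]
width: 0.0586
```

Request:
send_rows(
  increments=[
    [0.25,0,0.0074,0.006,0.105],
    [0.25,0,0.015,0.012,0.21],
    [0.25,0,0.022,0.018,0.314],
    [0.25,0,0.0295,0.024,0.42],
    [0.25,0,0.037,0.03,0.524],
  ],
)

```text
time: 42.58
tool_pos: [0.558, -0.1229, 0.2133]
ee_rot: [0.779, 1.57, -0.205]
wrist_force: [-0.9, -0.8, -0.7]
width: 0.0589
```

Request:
send_rows(
  increments=[
    [0.25,0,0.0094,0.0015,0.105],
    [0.25,0,0.0188,0.003,0.21],
    [0.25,0,0.028,0.0045,0.314],
    [0.25,0,0.0375,0.006,0.42],
    [0.25,0,0.047,0.0074,0.524],
  ],
)

```text
time: 43.0
tool_pos: [0.6011, -0.1028, 0.2133]
ee_rot: [1.314, 1.57, -0.194]
wrist_force: [0.7, -1.0, 0.5]
width: 0.0589
```

```bash
python3 - <<'E'
from h import *
st();snap('wrist','w13');print(dist((.623,-.1025,.092),.068))
E
```

```text
t 43.0 p [ 0.6011 -0.1028  0.2133] head 0.063 tilt -1.0 w 0.0589 F [ 0.7 -1.   0.5] j6 -0.33
[np.float64(0.121), np.float64(0.0203), np.float64(0.0018), np.float64(-0.007)]
```

View pics/w13.png

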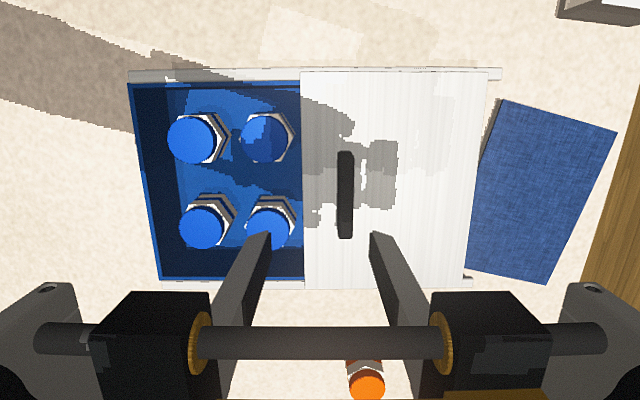

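Request:
send_rows(
  increments=[
    [0.25,0,0.012,0.001,-0.007],
    [0.25,0.03,0.0205,0.001,-0.007],
    [0.25,0.065,0.0205,0.001,-0.007],
    [0.25,0.1,0.0205,0.001,-0.007],
    [0,0.12,0.0205,0.001,-0.007],
  ],
)

```text
time: 43.47
tool_pos: [0.6191, -0.1022, 0.0885]
ee_rot: [-1.884, 1.565, 2.905]
wrist_force: [-0.7, 0.8, 0.3]
width: 0.0546
```

Request:
send_rows(
  increments=[
    [-0.5,0,0,0,0],
    [-1,0,0,0,0],
    [-1,0,0,0,0],
    [-1,0,0,0,0],
    [-1,0,0,0,0],
  ],
)

```text
time: 43.88
tool_pos: [0.6228, -0.103, 0.0955]
ee_rot: [1.262, 1.566, -0.234]
wrist_force: [0.7, 0.7, 0.3]
width: 0.0222
```

Request:
send_rows(
  increments=[
    [-1,0,0,0,0],
    [-1,0,0,0,0],
    [-1,0,0,0,0],
  ],
)

```text
time: 44.13
tool_pos: [0.6229, -0.1029, 0.0948]
ee_rot: [1.311, 1.566, -0.185]
wrist_force: [1.9, 0.2, 5.6]
width: 0.0138
```

```bash
python3 - <<'E'
from h import *
st()
E
```

```text
t 44.13 p [ 0.6229 -0.1029  0.0948] head 0.075 tilt -1.0 w 0.0138 F [1.9 0.2 5.6] j6 -0.33
```

Request:
send_rows(
  increments=[
    [-1,0,-0.015,0,0],
    [-1,0,-0.045,0,0],
    [-1,0,-0.08,-0.0005,0],
    [-1,0,-0.115,-0.001,0],
    [-1,0,-0.14,-0.001,0],
  ],
)

```text
time: 44.55
tool_pos: [0.4815, -0.1128, 0.0947]
ee_rot: [1.088, 1.565, -0.408]
wrist_force: [2.0, -0.5, 8.2]
width: 0.0136
```

Request:
send_rows(
  increments=[
    [-1,0,-0.006,0,0],
    [-1,0,-0.012,0,0],
    [-1,0,-0.017,0,0],
    [-1,0,-0.02,0,0],
    [-1,0,-0.02,0,0],
  ],
)

```text
time: 44.97
tool_pos: [0.4626, -0.1142, 0.0947]
ee_rot: [1.127, 1.567, -0.369]
wrist_force: [-0.6, 0.3, 8.4]
width: 0.0139
```

```bash
python3 - <<'E'
from h import *
st()
E
```

```text
t 44.97 p [ 0.4626 -0.1142  0.0947] head 0.075 tilt -1.0 w 0.0139 F [-0.6  0.3  8.4] j6 -0.44
```

Request:
send_rows(
  increments=[
    [-1,0,-0.002,0,0],
    [-1,0,-0.004,0,0],
    [-1,0,-0.006,0,0],
    [-1,0,-0.006,0,0],
  ],
)

```text
time: 45.3
tool_pos: [0.46, -0.1144, 0.0947]
ee_rot: [1.406, 1.56, -0.089]
wrist_force: [9.5, 0.2, 2.4]
width: 0.0138
```

```bash
python3 - <<'E'
from h import *
st()
E
```

```text
t 45.3 p [ 0.46   -0.1144  0.0947] head 0.075 tilt -0.9999 w 0.0138 F [9.5 0.2 2.4] j6 -0.44
```

Request:
send_rows(
  increments=[
    [-1,0,-0.002,0,0],
    [-1,0,-0.003,0,0],
    [-1,0,-0.003,0,0],
  ],
)

```text
time: 45.55
tool_pos: [0.46, -0.1144, 0.0948]
ee_rot: [1.459, 1.553, -0.036]
wrist_force: [17.4, 1.2, -2.1]
width: 0.0135
```

Request:
send_rows(
  increments=[
    [-0.3,0,0.006,0,0],
    [-0.3,0,0.006,0,0],
    [-0.3,0,0.006,0,0],
    [-0.3,0,0.006,0,0],
    [-0.3,-0.03,0.006,0,0],
  ],
)

```text
time: 45.97
tool_pos: [0.4536, -0.1122, 0.1159]
ee_rot: [-1.992, 1.556, 2.795]
wrist_force: [0.4, -0.2, -1.4]
width: 0.0328
```

Request:
send_rows(
  increments=[
    [0,-0.03,0,0,0],
    [0,-0.07,0,0,0],
    [0,-0.1,0,0,0],
    [0,-0.1,0,0,0],
  ],
)

```text
time: 46.3
tool_pos: [0.4611, -0.115, 0.2299]
ee_rot: [1.123, 1.559, -0.373]
wrist_force: [0.5, -0.1, 0.9]
width: 0.0466
```

```bash
python3 - <<'E'
from h import *
st();snap('wrist','w14');plan((.5785,.287,.21),.616)
E
```

```text
t 46.3 p [ 0.4611 -0.115   0.2299] head 0.075 tilt -0.9999 w 0.0466 F [ 0.5 -0.1  0.9] j6 -0.44
from [ 0.46   -0.1146  0.2264] heading 0.075 n 3
call 0 last row [ 0.0054  0.0494 -0.1305] turn -0.1804  per row [ 0.0011  0.0099 -0.0261] -0.0361
call 1 last row [ 0.0056  0.072  -0.1196] turn -0.1804  per row [ 0.0011  0.0144 -0.0239] -0.0361
call 2 last row [ 0.0058  0.0923 -0.1047] turn -0.1804  per row [ 0.0012  0.0185 -0.0209] -0.0361
```

View pics/w14.png

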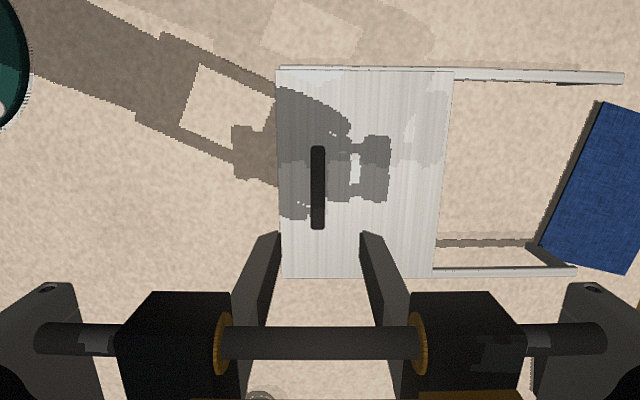

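Request:
send_rows(
  increments=[
    [0,0,0.01,-0.026,-0.036],
    [0,0,0.02,-0.052,-0.072],
    [0,0,0.03,-0.078,-0.108],
    [0,0,0.04,-0.1045,-0.144],
    [0,0,0.0494,-0.1305,-0.18],
  ],
)

```text
time: 46.77
tool_pos: [0.497, 0.0212, 0.22]
ee_rot: [-1.879, 1.566, 3.089]
wrist_force: [-0.1, 0.2, 0.1]
width: 0.0472
```

Request:
send_rows(
  increments=[
    [0,0,0.0144,-0.024,-0.036],
    [0,0,0.029,-0.048,-0.072],
    [0,0,0.043,-0.072,-0.108],
    [0,0,0.0575,-0.0957,-0.144],
    [0,0,0.072,-0.1196,-0.18],
  ],
)

```text
time: 47.18
tool_pos: [0.5365, 0.1549, 0.2198]
ee_rot: [-1.781, 1.566, -2.915]
wrist_force: [1.2, 0.2, 0.1]
width: 0.0469
```

Request:
send_rows(
  increments=[
    [0,0,0.0185,-0.021,-0.036],
    [0,0,0.037,-0.042,-0.072],
    [0,0,0.055,-0.063,-0.108],
    [0,0,0.074,-0.084,-0.144],
    [0,0.01,0.0923,-0.1047,-0.18],
  ],
)

```text
time: 47.6
tool_pos: [0.5772, 0.2889, 0.2119]
ee_rot: [-1.514, 1.57, -2.468]
wrist_force: [0.2, -0.0, -0.2]
width: 0.0471
```

Request:
send_rows(
  increments=[
    [0,0.01,0,0,0],
    [0,0.01,0,0,0],
  ],
)

```text
time: 47.77
tool_pos: [0.575, 0.2877, 0.1965]
ee_rot: [-1.765, 1.561, -2.719]
wrist_force: [-0.2, 0.3, -0.4]
width: 0.047
```

```bash
python3 - <<'E'
from h import *
st();print(dist((.5785,.2868,.096),.616))
E
```

```text
t 47.77 p [0.575  0.2877 0.1965] head 0.617 tilt -0.9999 w 0.047 F [-0.2  0.3 -0.4] j6 -0.24
[np.float64(0.1004), np.float64(0.0033), np.float64(0.003), np.float64(0.001)]
```

Request:
send_rows(
  increments=[
    [0,0.025,0.001,0.002,0],
    [0,0.06,0.001,0.002,0],
    [0,0.09,0.001,0.002,0],
    [0,0.103,0.001,0.002,0],
    [-0.4,0.103,0.001,0.002,0],
  ],
)

```text
time: 48.18
tool_pos: [0.5759, 0.2841, 0.094]
ee_rot: [-1.78, 1.56, -2.737]
wrist_force: [-0.5, 0.3, -0.3]
width: 0.043
```

Request:
send_rows(
  increments=[
    [-1,0,0,0,0],
    [-1,0,0,0,0],
    [-1,0,0,0,0],
    [-1,0,0,0,0],
    [-1,0,0,0,0],
  ],
)

```text
time: 48.6
tool_pos: [0.5792, 0.2861, 0.1023]
ee_rot: [0.428, 1.569, -0.528]
wrist_force: [-4.3, -2.5, 6.1]
width: 0.016
```

Request:
send_rows(
  increments=[
    [-1,0,0,0,0],
    [-1,0,0,0,0],
  ],
)

```text
time: 48.77
tool_pos: [0.5792, 0.2861, 0.1023]
ee_rot: [0.525, 1.569, -0.431]
wrist_force: [-2.6, -3.0, 5.4]
width: 0.0153
```

```bash
python3 - <<'E'
from h import *
st()
E
```

```text
t 48.77 p [0.5792 0.2861 0.1023] head 0.615 tilt -1.0 w 0.0153 F [-2.6 -3.   5.4] j6 -0.24
```

Turn +1.047 and stay gripped, then check.

Request:
send_rows(
  increments=[
    [-1,0,0,0,-0.05],
    [-1,0,0,0,-0.12],
    [-1,0,0,0,-0.2],
    [-1,0,0,0,-0.29],
    [-1,0,0,0,-0.38],
  ],
)

```text
time: 49.18
tool_pos: [0.5795, 0.2863, 0.1023]
ee_rot: [0.534, 1.569, -0.038]
wrist_force: [-2.7, -2.0, 4.6]
width: 0.0159
```

Request:
send_rows(
  increments=[
    [-1,0,0,0,-0.09],
    [-1,0,0,0,-0.18],
    [-1,0,0,0,-0.27],
    [-1,0,0,0,-0.35],
    [-1,0,0,0,-0.42],
  ],
)

```text
time: 49.6
tool_pos: [0.5796, 0.2867, 0.1023]
ee_rot: [0.38, 1.568, 0.228]
wrist_force: [-1.0, -1.6, 5.1]
width: 0.016
```

Request:
send_rows(
  increments=[
    [-1,0,0,0,-0.07],
    [-1,0,0,0,-0.14],
    [-1,0,0,0,-0.2],
    [-1,0,0,0,-0.247],
    [-1,0,0,0,-0.247],
  ],
)

```text
time: 50.02
tool_pos: [0.5796, 0.2869, 0.1023]
ee_rot: [0.236, 1.568, 0.329]
wrist_force: [-3.4, -1.3, 5.3]
width: 0.0159
```

Request:
send_rows(
  increments=[
    [0,0,0,0,0],
    [0,0,0,0,0],
    [0,-0.01,0,0,0],
    [0,-0.04,0,0,0],
    [0,-0.08,0,0,0],
  ],
)

```text
time: 50.43
tool_pos: [0.5771, 0.2859, 0.176]
ee_rot: [-2.88, 1.562, -2.789]
wrist_force: [2.1, 0.2, 0.8]
width: 0.0455
```

```bash
python3 - <<'E'
from h import *
st()
E
```

```text
t 50.43 p [0.5771 0.2859 0.176 ] head 1.662 tilt -1.0 w 0.0455 F [2.1 0.2 0.8] j6 -1.29
```

Move back (tool −z) for a view of the window.

Request:
send_rows(
  increments=[
    [0,-0.02,0,-0.035,0],
    [0,-0.04,0,-0.07,0],
    [0,-0.06,0,-0.1,0],
    [0,-0.08,0,-0.12,0],
    [0,-0.08,0,-0.13,0],
  ],
)

```text
time: 50.85
tool_pos: [0.4494, 0.2757, 0.266]
ee_rot: [0.391, 1.56, 0.483]
wrist_force: [-0.2, -0.3, 1.4]
width: 0.047
```

Request:
send_rows(
  increments=[
    [0,0,0,0,0],
    [0,0,0,0,0],
  ],
)

```text
time: 51.02
tool_pos: [0.4499, 0.2748, 0.2588]
ee_rot: [-0.489, 1.571, -0.398]
wrist_force: [0.2, -0.2, -0.8]
width: 0.0466
```

```bash
python3 - <<'E'
from h import *
st();snap('wrist','w15');crop('w15',160,110,320,200,2.5,'w15c')
E
```

```text
t 51.02 p [0.4499 0.2748 0.2588] head 1.662 tilt -1.0 w 0.0466 F [ 0.2 -0.2 -0.8] j6 -1.22
```

View pics/w15c.png

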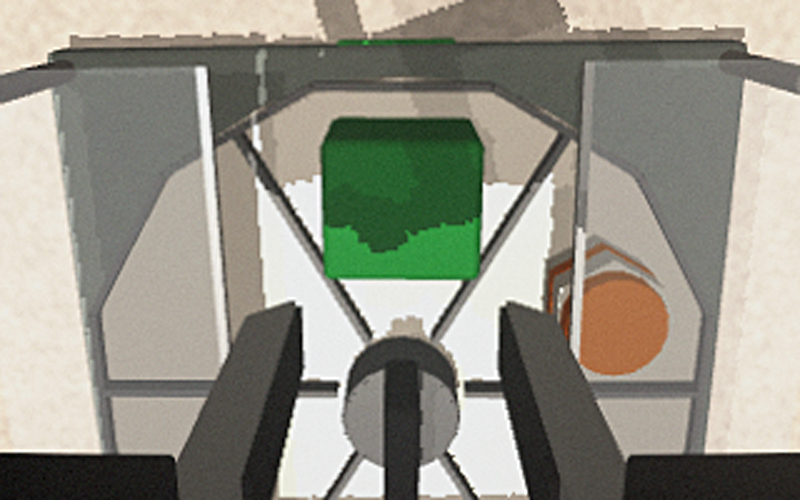

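```bash
python3 - <<'E'
from h import *
s=snap('wrist')
def H(n,a,b,z):
    p=plane(s,[(160-.3+x/2.5,110-.3+y/2.5) for x,y in(a,b)],z)[:,:2];d=p[1]-p[0];print(n,p.round(4).tolist(),np.arctan2(d[1],d[0]).round(4))
H("base front edge",(50,50),(745,42),.03)
H("slot L",(203,68),(223,350),.11);H("slot R",(589,63),(579,340),.11)
H("blank front",(325,142),(483,141),.102);H("blank back",(327,278),(480,277),.102)
H("blank L",(322.5,145),(326,275),.102);H("blank R",(484,145),(481,275),.102)
H("post-ish mark green",(338,42),(455,41),.04)
E
```

```text
base front edge [[0.4159, 0.0956], [0.381, 0.4399]] 1.6718
slot L [[0.4083, 0.1911], [0.5316, 0.2026]] 0.093
slot R [[0.3925, 0.3449], [0.5126, 0.3592]] 0.1184
blank front [[0.4357, 0.2412], [0.4293, 0.3073]] 1.6672
blank back [[0.4965, 0.246], [0.4899, 0.3132]] 1.668
blank L [[0.4371, 0.2403], [0.4951, 0.2454]] 0.0891
blank R [[0.431, 0.3079], [0.4889, 0.3135]] 0.096
post-ish mark green [[0.399, 0.2395], [0.3935, 0.2955]] 1.6689
```

```bash
python3 - <<'E'
from h import *
s=snap('top');cv2.imwrite('pics/t9.png',cv2.resize(s['bgr'][50:300,140:500],None,fx=2.2,fy=2.2,interpolation=cv2.INTER_CUBIC))
s=snap('scene');cv2.imwrite('pics/s9.png',cv2.resize(s['bgr'][70:330,160:480],None,fx=2.2,fy=2.2,interpolation=cv2.INTER_CUBIC))
E
```

```text
(no output)
```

View pics/t9.png

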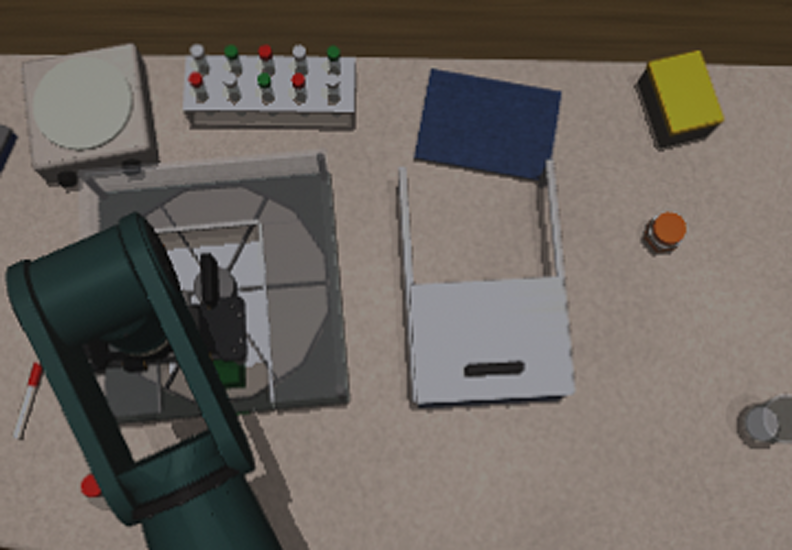

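View pics/s9.png

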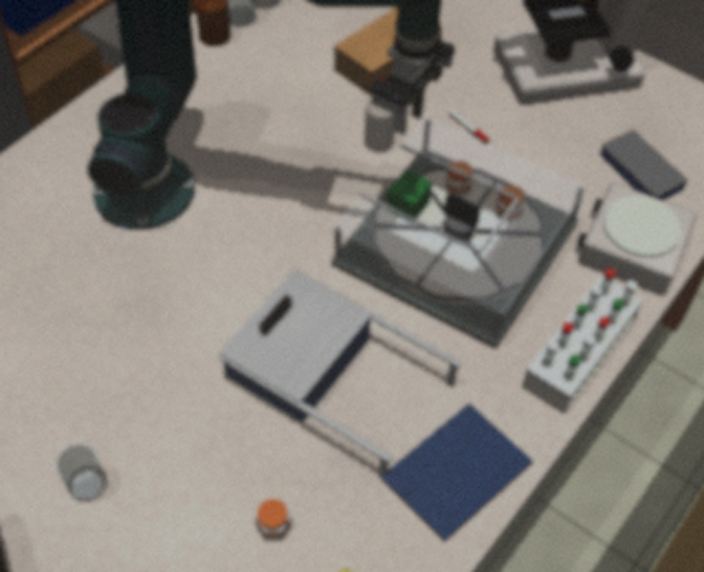

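```bash
python3 - <<'E'
from h import *
st();robot.close_job()
E
```

```text
t 51.22 p [0.4502 0.2745 0.2572] head 1.661 tilt -1.0 w 0.047 F [-0.3  0.6  0.1] j6 -1.22
the job is handed in; nothing more can be done
```

I handed the job in at about 51 s. The cover was slid open to its stop, and all four blue-lidded jars (three from the carousel, one from the bench) are upright in the tray. The cover is then shut against its stop, and the green blank is turned into the front opening.

**Tray:** the picture just before closing showed all four jars standing. After that the cover slid about 165 mm back to a hard stop, with 17 N of resistance, and the last pictures show it shut.

**Carousel and bench:** the last pictures show two orange-lidded jars upright in the carousel and the third on the bench. The other bench items look undisturbed and the gripper is clear of everything.

**Blank angle:** my measurements disagree slightly. The edges of the blank put it 0.2 to 0.7° from square with the housing. The position of its centre suggests about 1° (2 mm to the left). I left it as it was.

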